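# Pry up a riser block and shim it level

## Task

Level the leaning grey riser block: put the pry bar over the ridge of the green stand with its tip under the block's top flange, lever the block up, and swing the bar under the stand's keeper hook so that it stays up when you let go. Push the brass shim under the raised front edge at the yellow mark, then free the bar and lay it on the bench, so that the block comes down level on the shim. Last, press down firmly on the front of the block's top, over the shim, to seat it; the block and the things around must not be shoved about.

Things in the scene. Friction and masses are not known exactly. Their poses are not given: they have to be found in the camera images.
- pry_stand: Fixed green steel stand. Origin on the bench under the middle of its fulcrum; +y points along the bar's line to the riser block, z up. Fulcrum: block 48 wide (x), 26 deep (y), with a round steel ridge (radius 8) along x on top. Base plate 5 thick, x -30 to 24, y -97 to 18. The keeper, an inverted L, stands behind it: post x -28 to -14, y -90 to -70, 52 high.
- ridge (a point): Top of the fulcrum ridge at its middle, 56 above the bench (stand x = y = 0). The bar pivots here: tip towards stand +y, handle towards -y.
- keeper (a point): Underside of the keeper arm over the bar's line (stand x 0, y -80, z 43). The arm spans x -28 to 4, y -88 to -72, z 43 to 52, open to +x. The bar must come down on its +x side (bar turned about 0.21 rad about the ridge, handle to stand +x), go some 4 below the arm, then swing to -x under it. Held there it slopes about 0.3 rad, handle low.
- riser: Loose cast-iron block of I shape, 2.1 to 3.3 kg, 180 (x) by 124 (y) by 86. Origin: centre of the underside; axes like the stand's (within 0.02 rad), front edge y = -62. Bottom flange z 0 to 12, top flange z 72 to 86, web y -15 to 50. An 8 strip under the rear (y 42 to 62), so it leans 0.077 rad to the front at first; level on the shim. Origin at first about x 55, y 97 in the stand's frame, varying by 5.
- riser_foot (a point): Lower front edge of the block at the yellow mark (block x 30, y -62, z 0): the shim goes under here.
- riser_lip (a point): Lower front edge of the top flange over the bar's line (block x -55, y -62, z 72). At first about 30 past the ridge and 72 above the bench: the 10 thick bar goes in level over the ridge with about 5 to spare. The bar's tip should end 25 to 38 inside this edge; the keeper then holds the block's front edge about 11 to 17 up.
- riser_top (a point): Point on the block's top over the shim, where to press (block x 30, y -40, z 86).
- pry_bar: Loose straight steel pry bar, 220 long (x), 16 wide (y), 10 thick (z), 0.25 kg, balanced at its middle. Origin: middle of its underside; tip x 110, orange handle x -110 to -40. Let go over the ridge with its tip under the flange it stays, handle sunk a little, tip against the flange. Raising the block takes about 5 to 10 N down at the handle.
- bar_tip (a point): End of the bar's tip, mid thickness (bar x 110).
- bar_grip (a point): Middle of the handle's grip region, mid thickness (bar x -80).
- shim: Loose brass packing shim 120 long (x), 50 wide (y), 8 thick, 0.2 kg, with an upright red fin to hold: 28 long (x -58 to -30), 10 thick (y), top 38 above the bench. Origin: centre of its underside. It goes in nose (+x) first along the bench.
- shim_nose (a point): Middle of the shim's nose edge, on the underside (shim x 60). It should end 20 to 90 inside the block's front edge (about 35 is good) and within 25 of the yellow mark sideways.
- shim_fin (a point): Grip point in the fin, 26 above the bench (shim x -44).
- nylon_cone: Bystander: white nylon cone, 38 across, 90 tall, standing. Origin under its centre.
- die_ring: Bystander: steel ring 56 across, 18 high, lying. Origin under its centre.
- hex_nut: Bystander: big black hexagonal nut, 46 by 53, 22 high, lying. Origin under its centre.
Mind the look-alikes: they are no part of the job. What is shaped like the pry_stand but blue is not meant.

How it is judged (in metres and radians):
On the way, in this order (a step that is already met when the one before it is completed fails the run):
1. The block's front edge is levered up at least 9 mm, carried by the bar, which stays under the keeper with the fingers off it (height (world z) of riser_foot above 0.009 m and contact force between pry_bar and riser above 2 N and contact force between pry_bar and pry_stand above 2 N and contact force between the fingers and pry_bar below 0.1 N and contact force between the fingers and riser below 0.1 N), for 0.3 s.
2. The shim lies under the raised front edge at the yellow mark (nose 20 to 92 mm inside, within 25 mm sideways), let go, the block still carried by the bar (y of shim_nose in the frame of riser between -0.042 and 0.03 m and x of shim_nose in the frame of riser between 0.005 and 0.055 m and height (world z) of shim below 0.004 m and contact force between the fingers and shim below 0.1 N and contact force between pry_bar and riser above 2 N), for 0.2 s.
3. The bar lies on the bench clear of the block, let go, and the block stands level on the shim (height (world z) of pry_bar below 0.02 m and angle between pry_bar's own z axis and vertical below 0.15 rad and contact force between pry_bar and riser below 0.1 N and contact force between shim and riser above 2 N and angle between riser's own z axis and vertical below 0.02 rad and y of shim_nose in the frame of riser between -0.042 and 0.03 m and x of shim_nose in the frame of riser between 0.005 and 0.055 m and contact force between the fingers and pry_bar below 0.1 N), for 0.2 s.
4. The front half of the block's top is pressed from above with the fingers, at more than 5 N (contact force between the fingers and riser above 5 N and z of the grasp point in the frame of riser above 0.075 m and y of the grasp point in the frame of riser below 0 m and y of shim_nose in the frame of riser between -0.042 and 0.03 m and x of shim_nose in the frame of riser between 0.005 and 0.055 m), for 0.2 s.
At the end, for the whole second after the job is handed in: The shim lies under the block's front edge (nose 20 to 92 mm inside, within 25 mm of the yellow mark sideways) and carries it; the block is level within 0.02 rad and within 30 mm of where it began; the bar lies flat on the bench and does not touch the block; all at rest (y of shim_nose in the frame of riser between -0.042 and 0.03 m and x of shim_nose in the frame of riser between 0.005 and 0.055 m and contact force between shim and riser above 2 N and angle between riser's own z axis and vertical below 0.02 rad and height (world z) of pry_bar below 0.02 m and angle between pry_bar's own z axis and vertical below 0.15 rad and contact force between pry_bar and riser below 0.1 N and linear speed of each of riser, shim below 0.01 m/s and linear speed of pry_bar below 0.02 m/s and distance of riser from where it was at the start of the episode below 0.03 m).
It fails at once if the nylon cone is shoved or knocked (over 20 mm) (distance of nylon_cone from where it was at the start of the episode above 0.02 m).
It fails at once if the die ring is shoved or knocked (over 20 mm) (distance of die_ring from where it was at the start of the episode above 0.02 m).
It fails at once if the hexagonal nut is shoved or knocked (over 20 mm) (distance of hex_nut from where it was at the start of the episode above 0.02 m).
It also fails if it takes over 72 s, if anything falls off the work surface, if the arm or the gripper's body presses on something with over 40 N, if the wrist force passes 120 N, or if a joint passes its speed limit or range.

## Robot

A 6-joint arm with a two-finger parallel gripper is mounted at the origin on a cart in front of the work surface, level with it; the furniture and walls round the work are solid. World frame = base frame: x ahead of the robot, y to its left, z up, the work surface at z = 0. Lengths are in mm, angles in rad, forces in N, time in s.
With the tool pointing down it reaches from about 375 to 825 mm from the base axis. Payload 5.5 kg.
Tool frame: the origin (TCP) lies midway between the tips of the shut fingers; the grasp point (between the pads) lies 19 mm behind it; z points along the fingers, y is the line along which they close (so a half turn about z gives the same grasp; the last joint's range is limited). The gripper opens to 85 mm and grips with 20 to 120 N. Pads are 22 mm wide; open, the fingers measure 114 mm over their backs; the gripper's body (76 mm by 85 mm) begins 54 mm behind the grasp point. The pads swing forward as they close: fully open they stand 13 mm farther back than shut.
Start: joints at [1.273, 0.314, -0.047, 1.21, 0, 1.571], TCP at [176.047, 573.587, 231.299] pointing down, gripper open.
Joint ranges: [-2.67, 2.67], [-0.69, 1.73], [-1.03, 1.25], [-2.08, 2.16], [-1.42, 1.45], [-3.14, 3.14]. Speed limits (rad/s): [2.39, 2.39, 3.01, 3.14, 3.14, 3.14].

## Interface

Orientations are given as a 3x3 rotation matrix whose columns are the frame's x, y, z axes.
In Python, from workcell import bot, imaging, job_done gives the robot as it stands. The module is installed in compiled form; this text tells all that it offers.
- The arm moves only by the tool jog_arm, never from a script. Its argument "steps" is text: rows parted by semicolons, each of 6 numbers parted by spaces: the shift along the tool's x, y, z in mm, then the turn, a rotation vector about the tool's x, y, z in degrees. In form: tx ty tz rx ry rz; .... A call has exactly 8 rows; each row shifts and turns the commanded pose from where the row before left it, along the tool's axes as they then stand; what a row does not reach is not made up. A row lasts 1/10 s, in which the tool goes at most 50 mm and 8.59 degrees, less where a joint would pass 70% of its speed; a pose out of reach is approached as far as the arm can. A call is refused whole if a number of a shift passes 50 or a number of a turn 8.59, either way. A call with a gripper value outside its range is refused whole. "grip" is the finger opening in mm, from 0 to 85.4, set as the call begins (left out, the last holds). The fingers move at their own pace and stop on an object; "force" is the grip in N (left out, the last holds). Time passes only in rows, so rows that do not move let the fingers close, or fill a call up. It gives the time, the measured TCP pose, the force, the opening and the grip force at its end, in the units of the state.
- bot.observe(): the state, without advancing time (a new reading comes with each control period).
- imaging.snapshot(name): name is "scene" or "top" or "wrist"; returns (picture, depth): 420x560x3 uint8, blue, green, red; 420x560 float32, mm along the optical axis (not along the pixel's ray), 0 where there is no reading.
- imaging.calibration(name): a dict with "mtx" (3x3 intrinsics, pixels), "xyz" and "attitude" of the camera in the world; the wrist camera has in their place "T_tool_cam" (4x4, takes a point from camera to tool coordinates, whose origin is the TCP and whose axes are the flange's). Camera axes: x right, y up, looking along -z (the intrinsics and any distortion apply to the point x, -y, -z); pixel columns grow to the right and rows downward; lengths in mm; the calibration is good to about 2 mm. The wrist camera is an equidistant fisheye: a pixel r from the principal point sees the ray r / f radians off the axis. A picture is of the moment at which its call begins: read the wrist's pose just before it. calibration takes no time and is no camera call.
- job_done(): hands the job in; it is judged then, once.
The state is a dict: "clock": time; "joints": joint angles; "dq": joint speeds; "joint_efforts": joint torques, N m; "ee_pos": TCP position; "orientation": TCP orientation; "contact_force": force on the tool from outside, world axes, zero at the start; "wrist_torque": the same for the moment, N m; "grip_width": opening from 0.0 (shut) to 1.0 (fully open); "grasp_force": force on a finger pad.
Only numpy, scipy, OpenCV 4.12 (cv2) and the standard library are available. Lean on these libraries where they do the work, as an engineer would, in place of code of your own. Each camera call takes 0.05 s, during which the arm holds its last target. There are 200 camera calls.

## Working session

There is one attempt and no reset: what is moved stays moved. The work goes in short steps, Python scripts to look and compute and a tool call to move; the robot and the scene stay as the last step left them, time stands still between calls to the robot, and variables do not carry over. Pictures are saved under pics/ and viewed, at most 10 in all, crops included, and the job is handed in when it is done.

Besides the shell and the picture viewer there is one more tool, called after "Call:" as name(argument=value, ...) on one line, values as JSON. jog_arm: Moves the arm, as the interface text tells. Its arguments: {"type":"object","properties":{"steps":{"type":"string"},"grip":{"type":"number"},"force":{"type":"number"}},"required":["steps"]}

```bash
mkdir -p pics; cat > h.py <<'E'
import numpy as np, cv2
from workcell import bot, imaging, job_done
def cloud(name):
    img,d=imaging.snapshot(name); c=imaging.calibration(name)
    K=np.array(c["mtx"]); R=np.array(c["attitude"]); t=np.array(c["xyz"])
    v,u=np.mgrid[0:420,0:560]
    p=np.stack([(u-K[0,2])/K[0,0]*d,-(v-K[1,2])/K[1,1]*d,-d],-1)
    P=p@R.T+t; P[d==0]=np.nan
    return img,d,P
E
python3 - <<'E'
from h import *
for n in("top","scene"):
    c=imaging.calibration(n); print(n,c)
    img,d,P=cloud(n); cv2.imwrite(f"pics/{n}.png",img); np.savez(f"{n}.npz",img=img,P=P)
    print((d>0).mean())
print(bot.observe()); print(imaging.calibration("wrist"))
E
```

```text
top {'mtx': array([[527.08306744,   0.        , 278.03460434],
       [  0.        , 527.08306744, 206.42162605],
       [  0.        ,   0.        ,   1.        ]]), 'xyz': array([ 384.08175363,   48.82074849, 1203.88256358]), 'attitude': array([[ 0.0064546 ,  0.98983653, -0.1420633 ],
       [-0.99997629,  0.00672978,  0.00145665],
       [ 0.0023979 ,  0.14205053,  0.9898565 ]])}
0.9959906462585034
scene {'mtx': array([[408.88309956,   0.        , 287.31566403],
       [  0.        , 408.88309956, 204.02171252],
       [  0.        ,   0.        ,   1.        ]]), 'xyz': array([ -81.86211074, -689.83134132,  657.22405414]), 'attitude': array([[ 0.76119338,  0.31282859, -0.56808706],
       [-0.64831528,  0.38933131, -0.65429995],
       [ 0.01649035,  0.86634831,  0.49916797]])}
0.9959098639455782
{'clock': 0.1, 'joints': array([ 1.27299028e+00,  3.14135047e-01, -4.79833337e-02,  1.21018858e+00,
        2.41879660e-05,  1.57081990e+00]), 'dq': array([ 0.00133245, -0.00171583,  0.00254061,  0.00016642,  0.00045423,
        0.0008542 ]), 'joint_efforts': array([-6.89437293e-04, -5.4
[... 349 characters left out ...]
contact_force': array([ 0.24520127,  0.57052518, -0.43530849]), 'wrist_torque': array([-0.01400879,  0.01739721,  0.02725054]), 'grasp_force': 0.0, 'grip_width': 0.9966275204069903}
{'mtx': array([[325.1922621 ,   0.        , 275.48996754],
       [  0.        , 325.1922621 , 209.02909759],
       [  0.        ,   0.        ,   1.        ]]), 'T_tool_cam': array([[ 1.91391456e-04,  9.53434604e-01,  3.01599765e-01,
         7.67642347e+01],
       [ 9.99999982e-01, -1.77108158e-04, -7.47029949e-05,
         1.56996328e-01],
       [-1.78086415e-05,  3.01599774e-01, -9.53434621e-01,
        -1.42543694e+02],
       [ 0.00000000e+00,  0.00000000e+00,  0.00000000e+00,
         1.00000000e+00]])}
```

View pics/top.png

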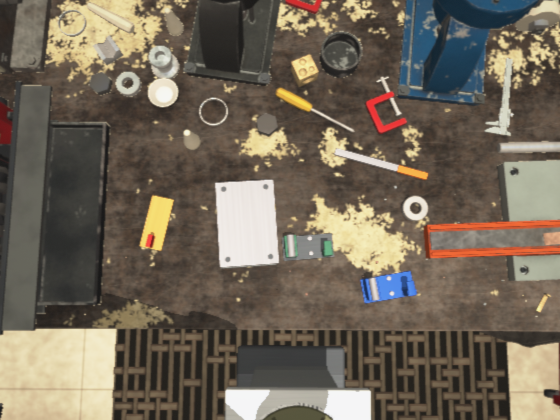

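View pics/scene.png

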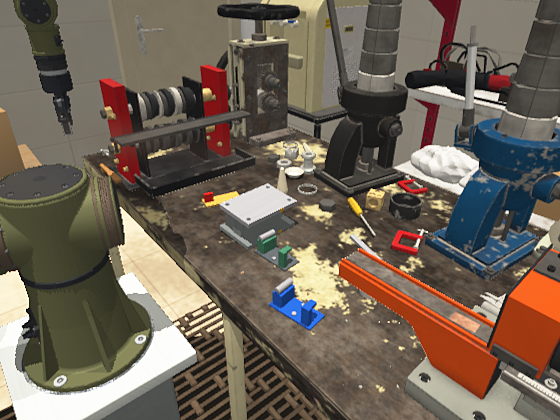

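The top view shows the riser at (247,223), the green stand at (308,246), the bar from (335,152) at the tip to (428,177) at the orange handle, and the shim at (156,222) with its red fin at (150,241). The blue decoy is at (388,287). Bystanders seem to be the cone at (192,140), the nut at (267,123) and the white ring at (415,208).

```bash
python3 - <<'E'
from h import *
T=np.load("top.npz");S=np.load("scene.npz")
def m(d,lo,hi,box,zr):
    hsv=cv2.cvtColor(d["img"],cv2.COLOR_BGR2HSV);P=d["P"]
    k=cv2.inRange(hsv,lo,hi)>0
    b=np.zeros_like(k);b[box[1]:box[3],box[0]:box[2]]=1
    return k&b&(P[...,2]>zr[0])&(P[...,2]<zr[1])
def rect(name,P,k):
    p=P[k]; 
    if len(p)<5: print(name,"few",len(p));return
    r=cv2.minAreaRect(p[:,:2].astype(np.float32)); print(name,len(p),"c",np.round(r[0],1),"sz",np.round(r[1],1),"ang",round(r[2],2),"z",np.round(np.percentile(p[:,2],[5,50,95]),1))
A=((0,0,0),(180,255,255))
P=T["P"];Q=S["P"]
print("bench z",np.nanmedian(P[150:160,230:320,2]),np.nanmedian(P[275:300,150:340,2]), P[300,200],P[120,400])
print("bench scene",np.nanmedian(Q[255:280,330:350,2]))
k=m(T,*A,(205,170,285,275),(60,110));rect("riser top T",P,k)
p=P[cv2.erode(k.astype(np.uint8),np.ones((5,5)))>0];c=p.mean(0);n=np.linalg.svd(p-c,full_matrices=False)[2][2];print("plane",c,n/n[2])
k=m(S,*A,(205,170,310,250),(70,110));rect("riser top S",Q,k)
p=Q[cv2.erode(k.astype(np.uint8),np.ones((5,5)))>0];c=p.mean(0);n=np.linalg.svd(p-c,full_matrices=False)[2][2];print("plane",c,n/n[2])
k=m(T,*A,(330,145,435,185),(4,25));rect("bar T",P,k)
k=m(T,(5,150,120),(20,255,255),(380,145,435,185),(4,25));rect("handle T",P,k)
k=m(S,*A,(340,225,390,262),(5,25));rect("bar S",Q,k)
k=m(T,*A,(130,185,180,260),(4,15));rect("shim T",P,k)
k=m(T,(0,150,80),(8,255,255),(130,185,180,260),(-5,60));rect("fin T",P,k)
k=m(T,*A,(280,225,340,270),(3,10));rect("stand base",P,k)
k=m(T,*A,(280,225,340,270),(40,60));rect("stand high",P,k)
k=m(T,*A,(276,225,315,270),(50,62));rect("ridge",P,k)
k=m(T,*A,(318,225,340,270),(47,60));rect("keeper",P,k)
k=m(S,*A,(240,225,300,275),(48,62));rect("S high",Q,k)
for nm,b in dict(cone=(178,125,205,155),nut=(255,112,280,136),ring=(398,193,432,222)).items(): rect(nm,P,m(T,*A,b,(6,120)))
crop=np.hstack([cv2.resize(T["img"][210:285,130:350],None,fx=3.6,fy=3.6)]);cv2.imwrite("pics/c1.png",crop)
E
```

```text
bench z 0.6048403633326416 0.6455959995103058 [342.95186566 221.51576953  -2.21093729] [ 760.15175572 -236.1277416    16.09547371]
bench scene 1.3248354890101837
riser top T 4912 c [509.7 112.9] sz [180.7 124.4] ang 4.49 z [85.4 91.1 96.7]
plane [510.43451644 113.2824275   91.06525428] [ 0.00617467 -0.07606897  1.        ]
riser top S 1883 c [569.1 129.8] sz [332.7 158.6] ang 16.96 z [76.8 88.9 94.4]
plane [497.52648207 101.45843319  89.21618471] [ 0.00848705 -0.07574886  1.        ]
bar T 928 c [ 656.7 -194.8] sz [ 92.8 242.7] ang 0.32 z [ 4.3  9.2 14. ]
handle T 217 c [ 637.8 -262.8] sz [69.5 17.3] ang 74.48 z [ 5.3 10.3 14.1]
bar S 183 c [ 692.6 -141.2] sz [154.7  73.3] ang 66.49 z [ 6.6  9.7 12.2]
shim T 1227 c [519.6 329.8] sz [171.7 113. ] ang 1.99 z [ 4.4  8.2 12.4]
fin T 71 c [473.7 332.4] sz [11.7 26.1] ang 76.56 z [27.1 38.  42.5]
stand base 872 c [463.8 -25.6] sz [100.2 135.2] ang 0.38 z [3.2 5.4 8.7]
stand high 349 c [464.2 -21.1] sz [ 46.  104.3] ang 1.49 z [41.3 52.  57.8]
ridge 153 c [463.2  17.8] sz [46.7 15.8] ang 4.29 z [51.2 55.1 59.5]
keeper 122 c [458.6 -63.6] sz [31.2 19.7] ang 1.03 z [48.1 51.5 56. ]
S high 151 c [460.5   9.7] sz [ 51.1 171.1] ang 4.39 z [48.7 51.9 56.2]
cone 265 c [713.  255.9] sz [53.6 52.4] ang 88.01 z [ 9.1 44.7 89.9]
nut 368 c [749.8  73.5] sz [49.2 51.4] ang 79.07 z [15.  22.4 26.3]
ring 405 c [ 552.9 -263.5] sz [55.5 71.6] ang 4.45 z [10.6 18.1 21.8]
```

View pics/c1.png

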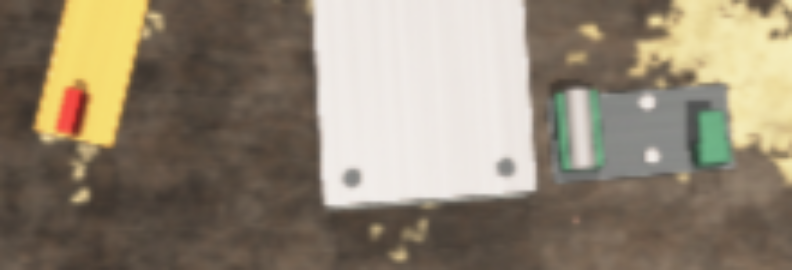

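The crop shows the stand with its ridge at the left and its keeper at the right. Its axes and the riser's are turned about 4.4° from world. The measurements agree with the given sizes: riser 180.7x124.4, ridge to keeper 80, riser in the stand's frame (54, 98).

```bash
cat >> h.py <<'E'
from scipy.spatial.transform import Rotation as Ro
PSI=np.radians(4.4); RIDGE=np.array([463.8,17.5])
def st(x,y): # stand -> world xy
    c,s=np.cos(PSI),np.sin(PSI); return RIDGE+np.array([c*x-s*y,s*x+c*y])
def tool(yaw,p=0): return Ro.from_euler('z',yaw,degrees=True)*Ro.from_euler('x',180,degrees=True)*Ro.from_euler('y',p,degrees=True)
def rows(R0,p0,R1,p1,n):
    w=(R0.inv()*R1).as_rotvec(); out=[]
    for i in range(n):
        Ri=R0*Ro.from_rotvec(w*i/n); t=Ri.inv().apply((np.array(p1)-p0)/n)
        out.append(" ".join(f"{a:g}" for a in np.r_[np.round(t,1),np.round(np.degrees(w)/n,2)]+0))
    for i in range(0,n,8): print("; ".join(out[i:i+8]))
    return R1,np.array(p1,float)
def now():
    o=bot.observe(); return Ro.from_matrix(o["orientation"]),np.array(o["ee_pos"])
def status():
    o=bot.observe();R=o["orientation"]
    print("t",round(o["clock"],2),"p",np.round(o["ee_pos"],1),"yaw",np.round(np.degrees(np.arctan2(R[1,0],R[0,0])),2),"pitch",np.round(np.degrees(np.arcsin(R[2,0])),2),"z",np.round(R[:,2],3),"F",np.round(o["contact_force"],1),"w",round(o["grip_width"]*85.4,1),"g",round(o["grasp_force"],1),"q",np.round(o["joints"],2))
E
python3 - <<'E'
from h import *
s=rows(*now(),tool(74.5),[636.5,-267.6,150],24)
E
```

```text
-28.6 -27.9 3.4 0 0 3.68; -30.4 -26 3.4 0 0 3.68; -32 -23.9 3.4 0 0 3.68; -33.4 -21.8 3.4 0 0 3.68; -34.8 -19.7 3.4 0 0 3.68; -36 -17.4 3.4 0 0 3.68; -37 -15 3.4 0 0 3.68; -37.9 -12.6 3.4 0 0 3.68
-38.6 -10.2 3.4 0 0 3.68; -39.2 -7.7 3.4 0 0 3.68; -39.6 -5.1 3.4 0 0 3.68; -39.9 -2.6 3.4 0 0 3.68; -39.9 0 3.4 0 0 3.68; -39.9 2.6 3.4 0 0 3.68; -39.6 5.1 3.4 0 0 3.68; -39.2 7.7 3.4 0 0 3.68
-38.6 10.2 3.4 0 0 3.68; -37.9 12.6 3.4 0 0 3.68; -37 15 3.4 0 0 3.68; -36 17.4 3.4 0 0 3.68; -34.8 19.7 3.4 0 0 3.68; -33.4 21.8 3.4 0 0 3.68; -32 24 3.4 0 0 3.68; -30.4 26 3.4 0 0 3.68
```

Call:
jog_arm(steps="-28.6 -27.9 3.4 0 0 3.68; -30.4 -26 3.4 0 0 3.68; -32 -23.9 3.4 0 0 3.68; -33.4 -21.8 3.4 0 0 3.68; -34.8 -19.7 3.4 0 0 3.68; -36 -17.4 3.4 0 0 3.68; -37 -15 3.4 0 0 3.68; -37.9 -12.6 3.4 0 0 3.68", grip=45)

```text
clock: 0.9
ee_pos: [330.0, 291.7, 203.8]
orientation: [[-0.687, 0.727, -0.0], [0.727, 0.687, -0.0], [-0.0, -0.0, -1.0]]
contact_force: [0.9, -0.9, 1.5]
grip_width: 0.529
grasp_force: 0.0
```

Call:
jog_arm(steps="-38.6 -10.2 3.4 0 0 3.68; -39.2 -7.7 3.4 0 0 3.68; -39.6 -5.1 3.4 0 0 3.68; -39.9 -2.6 3.4 0 0 3.68; -39.9 0 3.4 0 0 3.68; -39.9 2.6 3.4 0 0 3.68; -39.6 5.1 3.4 0 0 3.68; -39.2 7.7 3.4 0 0 3.68")

```text
clock: 1.7
ee_pos: [483.8, 11.6, 176.6]
orientation: [[-0.24, 0.971, -0.0], [0.971, 0.24, 0.0], [0.0, -0.0, -1.0]]
contact_force: [-0.1, 0.8, 0.1]
grip_width: 0.525
grasp_force: 0.0
```

Call:
jog_arm(steps="-38.6 10.2 3.4 0 0 3.68; -37.9 12.6 3.4 0 0 3.68; -37 15 3.4 0 0 3.68; -36 17.4 3.4 0 0 3.68; -34.8 19.7 3.4 0 0 3.68; -33.4 21.8 3.4 0 0 3.68; -32 24 3.4 0 0 3.68; -30.4 26 3.4 0 0 3.68")

```text
clock: 2.5
ee_pos: [637.9, -268.2, 148.9]
orientation: [[0.268, 0.963, -0.001], [0.963, -0.268, 0.0], [0.0, -0.001, -1.0]]
contact_force: [0.5, 0.2, -0.2]
grip_width: 0.529
grasp_force: 0.0
```

```bash
python3 - <<'E'
from h import *
status()
R,p=now(); img,d=imaging.snapshot("wrist"); cv2.imwrite("pics/w1.png",img)
c=imaging.calibration("wrist");K=np.array(c["mtx"]);T=np.array(c["T_tool_cam"])
v,u=np.mgrid[0:420,0:560]; a=(u-K[0,2])/K[0,0]; b=(v-K[1,2])/K[0,0]; r=np.hypot(a,b)+1e-9
ray=np.stack([a/r*np.sin(r),-b/r*np.sin(r),-np.cos(r)],-1)
rw=R.apply((ray.reshape(-1,3)@T[:3,:3].T)).reshape(420,560,3); cw=p+R.apply(T[:3,3])
hsv=cv2.cvtColor(img,cv2.COLOR_BGR2HSV); k=cv2.inRange(hsv,(5,150,100),(20,255,255))
n,l,s_,ce=cv2.connectedComponentsWithStats(k); i=1+np.argmax(s_[1:,4]);print(s_[i],ce[i])
X=cw+rw*((10-cw[2])/rw[...,2])[...,None]
r=cv2.minAreaRect(X[l==i][:,:2].astype(np.float32));print(r)
s=rows(R,p,tool(74.5),[636.5,-267.6,4],8)
E
```

```text
t 2.5 p [ 637.9 -268.2  148.9] yaw 74.46 pitch 0.01 z [-0.001  0.    -1.   ] F [ 0.5  0.2 -0.2] w 45.1 g 0.0 q [-0.4   0.53  0.08  1.13  0.    1.44]
[  11  268  104  102 4121] [ 66.8626547  307.80660034]
((316.73046875, -341.834716796875), (226.70529174804688, 104.18838500976562), 23.328697204589844)
0 -0.2 18.1 -0.01 0 -0.01; 0 -0.2 18.1 -0.01 0 -0.01; 0 -0.2 18.1 -0.01 0 -0.01; 0 -0.2 18.1 -0.01 0 -0.01; 0 -0.2 18.1 -0.01 0 -0.01; 0 -0.2 18.1 -0.01 0 -0.01; 0 -0.2 18.1 -0.01 0 -0.01; 0 -0.2 18.1 -0.01 0 -0.01
```

```bash
cat >> h.py <<'E'
def wrist(z,img=None):
    "pixel grid -> world points on plane z"
    R,p=now()
    if img is None: img,_=imaging.snapshot("wrist")
    c=imaging.calibration("wrist");K=np.array(c["mtx"]);T=np.array(c["T_tool_cam"])
    v,u=np.mgrid[0:420,0:560]; a=(u-K[0,2])/K[0,0]; b=(v-K[1,2])/K[0,0]; r=np.hypot(a,b)+1e-9
    ray=np.stack([a/r*np.sin(r),-b/r*np.sin(r),-np.cos(r)],-1)
    rw=R.apply((ray.reshape(-1,3)@T[:3,:3].T)).reshape(420,560,3); cw=p+R.apply(T[:3,3])
    return img,cw+rw*((z-cw[2])/rw[...,2])[...,None]
E
python3 - <<'E'
from h import *
img,X=wrist(10,cv2.imread("pics/w1.png"))
k=cv2.inRange(cv2.cvtColor(img,cv2.COLOR_BGR2HSV),(5,150,100),(20,255,255))
n,l,s,ce=cv2.connectedComponentsWithStats(k)
for i in range(1,n):
    if s[i,4]>80: print(s[i],[np.round(a,1) for a in cv2.minAreaRect(X[l==i][:,:2].astype(np.float32))])
E
```

```text
[265 153  18  76 706] [array([ 639.9, -269.1]), array([69.3, 15.5]), np.float64(74.4)]
[  11  268  104  102 4121] [array([ 320.2, -345.4]), array([226. , 103.6]), np.float64(23.0)]
[127 374  42  41 673] [array([ 386.8, -501.7]), array([119. ,  29.6]), np.float64(33.8)]
```

View pics/w1.png

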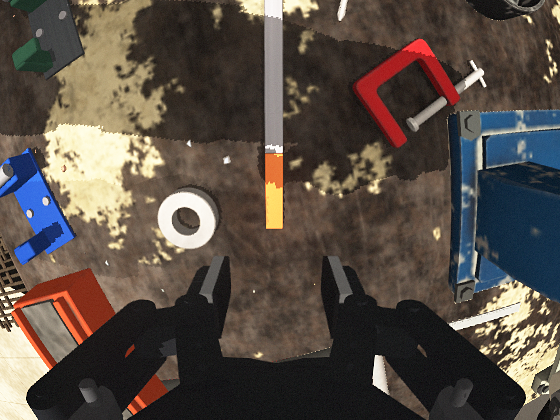

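The wrist view shows the handle at (273,190), between the open fingers, with the ring to the left at (187,218). It agrees with the top camera to a few mm.

Call:
jog_arm(steps="-0.3 0 24 0 0 0; -0.3 0 24 0 0 0; -0.3 0 24 0 0 0; -0.3 0 24 0 0 0; -0.3 0 24 0 0 0; -0.3 0 15 0 0 0; -0.3 0 7.5 0 0 0; -0.3 0 3 0 0 0")

```text
clock: 3.35
ee_pos: [636.6, -268.9, 3.5]
orientation: [[0.265, 0.964, -0.001], [0.964, -0.265, 0.0], [0.0, -0.001, -1.0]]
contact_force: [-0.3, 0.2, 0.1]
grip_width: 0.524
grasp_force: 0.0
```

Call:
jog_arm(steps="0 0 0 0 0 0; 0 0 0 0 0 0; 0 0 0 0 0 0; 0 0 0 0 0 0; 0 0 0 0 0 0; 0 0 0 0 0 0; 0 0 0 0 0 0; 0 0 0 0 0 0", grip=5, force=90)

```text
clock: 4.15
ee_pos: [637.8, -269.5, 5.8]
orientation: [[0.265, 0.964, 0.002], [0.964, -0.265, -0.001], [-0.0, 0.002, -1.0]]
contact_force: [-1.1, 0.1, 7.0]
grip_width: 0.14
grasp_force: 88.4
```

```bash
python3 - <<'E'
from h import *
status()
E
```

```text
t 4.15 p [ 637.8 -269.5    5.8] yaw 74.62 pitch -0.02 z [ 0.002 -0.001 -1.   ] F [-1.1  0.1  7. ] w 12.0 g 88.4 q [-0.4   0.64 -0.08  0.85 -0.    1.44]
```

Call:
jog_arm(steps="0 0 -3 0 0 0; 0 0 -10 0 0 0; 0 0 -20 0 0 0; 0 0 -20 0 0 0; 0 0 -20 0 0 0; 0 0 -20 0 0 0; 0 0 -10 0 0 0; 0 0 0 0 0 0")

```text
clock: 4.95
ee_pos: [638.1, -269.7, 109.2]
orientation: [[0.265, 0.964, 0.003], [0.964, -0.265, -0.001], [-0.001, 0.003, -1.0]]
contact_force: [0.6, 0.6, -3.8]
grip_width: 0.144
grasp_force: 88.2
```

```bash
python3 - <<'E'
from h import *
status()
img,d=imaging.snapshot("wrist"); cv2.imwrite("pics/w2.png",img)
img,d,P=cloud("top"); cv2.imwrite("pics/t2.png",img); np.savez("t2.npz",img=img,P=P)
k=(cv2.inRange(cv2.cvtColor(img,cv2.COLOR_BGR2HSV),(5,150,120),(20,255,255))>0);k[:,:330]=0;k[:,432:]=0;k[190:]=0;k[:110]=0
print(np.argwhere(k).min(0),np.argwhere(k).max(0),k.sum(),np.nanmedian(P[k],0))
b=np.zeros((420,560),bool);b[100:185,310:432]=1
b&=(P[...,2]>75)&(P[...,2]<140)
print(b.sum()); q=P[b]; print(np.percentile(q,[5,50,95],axis=0).round(1))
d=q@np.array([np.cos(np.radians(74.6)),np.sin(np.radians(74.6)),0])
print(np.percentile(d,[1,50,99]),"tcp along",now()[1]@np.array([np.cos(np.radians(74.6)),np.sin(np.radians(74.6)),0]))
print("slope",np.polyfit(d,q[:,2],1))
E
```

```text
t 4.95 p [ 638.1 -269.7  109.2] yaw 74.61 pitch -0.03 z [ 0.003 -0.001 -1.   ] F [ 0.6  0.6 -3.8] w 12.3 g 88.2 q [-0.4   0.55  0.02  1.04 -0.    1.44]
[154 408] [164 425] 117 [ 644.02643611 -244.67553408  111.82396377]
749
[[ 637.9 -257.4  102.8]
 [ 661.7 -178.   108.7]
 [ 685.9  -93.6  115.1]]
[-82.7730286    4.00642871  98.31066206] tcp along -90.29608517557716
slope [-5.14012296e-02  1.09353406e+02]
```

View pics/w2.png

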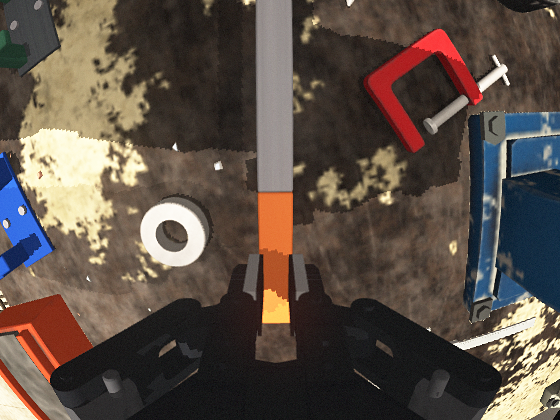

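The wrist view shows the bar held straight between the pads, with the handle end at (275,322). Depth says it droops about 0.05 rad at the tip and its underside is about 5 below the TCP. Next I bring it to the pre-insert pose and check its slope there.

```bash
python3 - <<'E'
from h import *
y=np.radians(106.4);e=np.array([np.cos(y),np.sin(y)])
s=rows(*now(),tool(106.4,3),[*(RIDGE-185*e),90],16)
E
```

```text
4.6 -9.1 1 0.05 0.18 -1.99; 4.9 -8.9 1.1 0.05 0.18 -1.99; 5.2 -8.7 1.1 0.05 0.18 -1.99; 5.5 -8.5 1.1 0.05 0.18 -1.99; 5.8 -8.4 1.1 0.05 0.18 -1.99; 6.1 -8.1 1.2 0.05 0.18 -1.99; 6.3 -7.9 1.2 0.05 0.18 -1.99; 6.6 -7.7 1.2 0.05 0.18 -1.99
6.9 -7.5 1.2 0.05 0.18 -1.99; 7.1 -7.2 1.3 0.05 0.18 -1.99; 7.3 -7 1.3 0.05 0.18 -1.99; 7.6 -6.7 1.3 0.05 0.18 -1.99; 7.8 -6.5 1.4 0.05 0.18 -1.99; 8 -6.2 1.4 0.05 0.18 -1.99; 8.2 -5.9 1.4 0.05 0.18 -1.99; 8.4 -5.6 1.5 0.05 0.18 -1.99
```

Call:
jog_arm(steps="4.6 -9.1 1 0.05 0.18 -1.99; 4.9 -8.9 1.1 0.05 0.18 -1.99; 5.2 -8.7 1.1 0.05 0.18 -1.99; 5.5 -8.5 1.1 0.05 0.18 -1.99; 5.8 -8.4 1.1 0.05 0.18 -1.99; 6.1 -8.1 1.2 0.05 0.18 -1.99; 6.3 -7.9 1.2 0.05 0.18 -1.99; 6.6 -7.7 1.2 0.05 0.18 -1.99")

```text
clock: 5.85
ee_pos: [575.4, -213.8, 97.2]
orientation: [[-0.011, 1.0, -0.006], [1.0, 0.011, 0.027], [0.027, -0.006, -1.0]]
contact_force: [1.0, -0.2, -2.4]
grip_width: 0.141
grasp_force: 88.2
```

Call:
jog_arm(steps="6.9 -7.5 1.2 0.05 0.18 -1.99; 7.1 -7.2 1.3 0.05 0.18 -1.99; 7.3 -7 1.3 0.05 0.18 -1.99; 7.6 -6.7 1.3 0.05 0.18 -1.99; 7.8 -6.5 1.4 0.05 0.18 -1.99; 8 -6.2 1.4 0.05 0.18 -1.99; 8.2 -5.9 1.4 0.05 0.18 -1.99; 8.4 -5.6 1.5 0.05 0.18 -1.99")

```text
clock: 6.65
ee_pos: [515.8, -159.5, 90.5]
orientation: [[-0.286, 0.958, -0.014], [0.957, 0.286, 0.05], [0.052, 0.001, -0.999]]
contact_force: [-0.2, 0.3, -2.1]
grip_width: 0.144
grasp_force: 88.2
```

```bash
cat >> h.py <<'E'
def barfit(yaw,n="top",zlo=70,zhi=125):
    "fit the bar near its expected line: along/lateral/height rel. to TCP"
    img,d,P=cloud(n); R,p=now(); y=np.radians(yaw); e=np.array([np.cos(y),np.sin(y),0]); f=np.array([-e[1],e[0],0])
    Q=P-p; a=Q@e; b=Q@f; k=(a>30)&(a<200)&(abs(b)<14)&(P[...,2]>zlo)&(P[...,2]<zhi)
    A,B,Z=a[k],b[k],P[...,2][k]-p[2]
    s=np.polyfit(A,Z,1); Z2=Z-np.polyval(s,A); m=abs(Z2)<6
    print(n,k.sum(),"tip",np.percentile(A[m],[98,99.5]).round(1),"lat fit",np.polyfit(A[m],B[m],1).round(4),"top z fit rel tcp",np.polyfit(A[m],Z[m],1).round(4))
    return img
E
python3 - <<'E'
from h import *
status()
i=barfit(106.4); cv2.imwrite("pics/t3.png",i)
i=barfit(106.4,"scene"); cv2.imwrite("pics/s3.png",i)
E
```

```text
t 6.65 p [ 515.8 -159.5   90.5] yaw 106.63 pitch 2.96 z [-0.014  0.05  -0.999] F [-0.2  0.3 -2.1] w 12.3 g 88.2 q [-0.33  0.32 -0.37  0.91  0.04  0.95]
top 582 tip [185.7 187.9] lat fit [ 0.0106 -2.0197] top z fit rel tcp [0.021  4.8221]
scene 388 tip [186.1 190.9] lat fit [0.0144 5.0493] top z fit rel tcp [0.022  2.1546]
```

Call:
jog_arm(steps="0 0 6 0 -0.3 0; 0 0 6 0 -0.3 0; 0 0 6 0 -0.3 0; 0 0 5 0 -0.3 0; 0 0 2.5 0 0 0; 0 0 0 0 0 0; 0 0 0 0 0 0; 0 0 0 0 0 0")

```text
clock: 7.55
ee_pos: [516.4, -159.2, 65.3]
orientation: [[-0.283, 0.959, -0.008], [0.959, 0.283, 0.029], [0.03, 0.001, -1.0]]
contact_force: [0.6, 0.3, -2.9]
grip_width: 0.146
grasp_force: 88.3
```

```bash
python3 - <<'E'
from h import *
status()
i=barfit(107,"top",50,90); i=barfit(107,"scene",55,90);cv2.imwrite("pics/s4.png",i[190:310,200:400])
y=np.radians(106.4);e=np.array([np.cos(y),np.sin(y)])
R,p=now(); print("along",(p[:2]-RIDGE)@e,"lat",(p[:2]-RIDGE)@[-e[1],e[0]])
E
```

```text
t 7.55 p [ 516.4 -159.2   65.3] yaw 106.46 pitch 1.74 z [-0.008  0.029 -1.   ] F [ 0.6  0.3 -2.9] w 12.4 g 88.3 q [-0.31  0.34 -0.41  0.83  0.03  0.97]
top 613 tip [186.9 189.3] lat fit [-8.0000e-04 -1.0051e+00] top z fit rel tcp [-0.0049  4.7252]
scene 379 tip [184.7 187.3] lat fit [-0.0049  4.6991] top z fit rel tcp [-0.0032  2.5684]
along -184.27661806410606 lat -0.500304240733753
```

Call:
jog_arm(steps="7.3 0 0.2 0 0 0; 7.3 0 0.2 0 0 0; 7.3 0 0.2 0 0 0; 7.3 0 0.2 0 0 0; 7.3 0 0.2 0 0 0; 7.3 0 0.2 0 0 0; 7.3 0 0.2 0 0 0; 7.3 0 0.2 0 0 0")

```text
clock: 8.45
ee_pos: [499.4, -102.4, 65.2]
orientation: [[-0.283, 0.959, -0.008], [0.959, 0.283, 0.029], [0.031, 0.0, -1.0]]
contact_force: [0.1, -0.4, -1.2]
grip_width: 0.142
grasp_force: 88.3
```

```bash
python3 - <<'E'
from h import *
status()
i=barfit(107,"top",50,80); i,d,P=cloud("scene");cv2.imwrite("pics/s5.png",cv2.resize(i[180:310,200:370],None,fx=4,fy=4))
y=np.radians(106.4);e=np.array([np.cos(y),np.sin(y)])
R,p=now(); print("along",(p[:2]-RIDGE)@e,"lat",(p[:2]-RIDGE)@[-e[1],e[0]])
E
```

```text
t 8.45 p [ 499.4 -102.4   65.2] yaw 106.47 pitch 1.75 z [-0.008  0.029 -1.   ] F [ 0.1 -0.4 -1.2] w 12.1 g 88.3 q [-0.22  0.29 -0.49  0.81  0.03  1.06]
top 479 tip [151.8 153.7] lat fit [-0.0039 -0.828 ] top z fit rel tcp [-0.0123  5.5858]
along -124.63885628153814 lat -0.07370728240088179
```

View pics/s5.png

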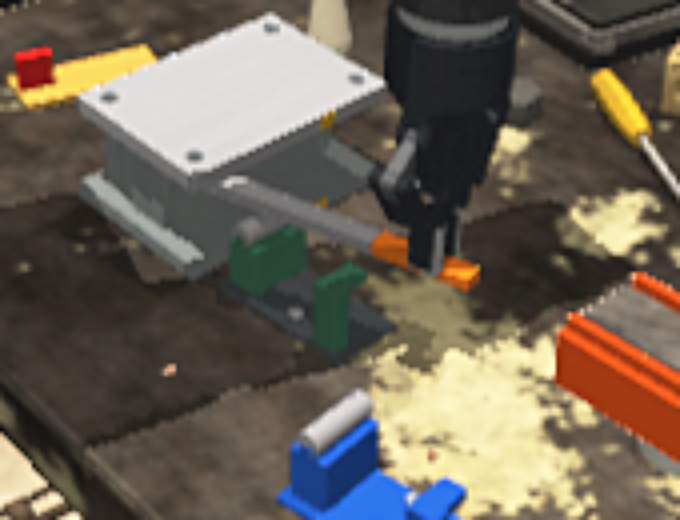

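The scene shows the bar over the ridge, its tip under the flange at (235,185) and its handle on the open side of the keeper. Now I lever it down about the ridge.

```bash
cat >> h.py <<'E'
def lever(phi,L,yaw,h=6.,droop=1.75):
    n=np.array([-np.sin(phi),np.cos(phi)]);e=np.array([np.cos(phi),np.sin(phi)])
    a,z=np.array([0,48.])+(8+h)*n-L*e
    y=np.radians(yaw); return tool(yaw,np.degrees(phi)+droop),np.array([*(RIDGE+a*np.array([np.cos(y),np.sin(y)])),z])
def chain(poses,nd=1):
    out=[]
    for (R0,p0),(R1,p1) in zip(poses,poses[1:]):
        out.append(" ".join(f"{a:g}" for a in np.r_[np.round(R0.inv().apply(p1-p0),nd),np.round(np.degrees((R0.inv()*R1).as_rotvec()),2)]+0))
    for i in range(0,len(out),8): print("; ".join(out[i:i+8]))
E
python3 - <<'E'
from h import *
ps=[now()]+[lever(.36*i/16,124.6-5*i/16,106.47) for i in range(1,17)]
chain(ps); print(ps[-1][1])
E
```

```text
-0.1 0.1 6 0 1.26 0.05; -0.1 0 2.8 0 1.29 0; -0.1 0 2.8 0 1.29 0; -0.1 0 2.8 0 1.29 0; -0.1 0 2.8 0 1.29 0; -0.1 0 2.8 0 1.29 0; -0.1 0 2.8 0 1.29 0; -0.1 0 2.8 0 1.29 0
-0.1 0 2.7 0 1.29 0; -0.1 0 2.7 0 1.29 0; -0.1 0 2.7 0 1.29 0; -0.1 0 2.7 0 1.29 0; -0.1 0 2.7 0 1.29 0; -0.1 0 2.7 0 1.29 0; -0.1 0 2.7 0 1.29 0; -0.1 0 2.7 0 1.29 0
[496.93280635 -94.56992726  18.97055723]
```

Call:
jog_arm(steps="-0.1 0 6 0 1.26 0; -0.1 0 2.8 0 1.29 0; -0.1 0 2.8 0 1.29 0; -0.1 0 2.8 0 1.29 0; -0.1 0 2.8 0 1.29 0; -0.1 0 2.8 0 1.29 0; -0.1 0 2.8 0 1.29 0; -0.1 0 2.8 0 1.29 0")

```text
clock: 9.35
ee_pos: [499.3, -102.0, 40.2]
orientation: [[-0.277, 0.959, -0.059], [0.938, 0.283, 0.201], [0.209, 0.001, -0.978]]
contact_force: [-2.1, -1.6, 6.1]
grip_width: 0.139
grasp_force: 89.4
```

```bash
python3 - <<'E'
from h import *
status()
y=np.radians(106.4);e=np.array([np.cos(y),np.sin(y)])
R,p=now(); print("along",(p[:2]-RIDGE)@e,"lat",(p[:2]-RIDGE)@[-e[1],e[0]])
print(lever(.18,122.1,106.47)[1])
E
```

```text
t 9.35 p [ 499.3 -102.    40.2] yaw 106.45 pitch 12.08 z [-0.059  0.201 -0.978] F [-2.1 -1.6  6.1] w 11.8 g 89.4 q [-0.31  0.4  -0.41  0.88  0.17  0.96]
along -124.63266763333813 lat -0.33464720597862835
[ 498.56828937 -100.1018602    39.91430078]
```

Call:
jog_arm(steps="0.3 0 2.8 0 1.29 0; 0.3 0 2.8 0 1.29 0; 0.3 0 2.8 0 1.29 0; 0.3 0 2.8 0 1.29 0; 0.3 0 2.8 0 1.29 0; 0.3 0 2.8 0 1.29 0; 0.3 0 2.8 0 1.29 0; 0.3 0 2.8 0 1.29 0")

```text
clock: 10.15
ee_pos: [498.8, -97.3, 19.4]
orientation: [[-0.263, 0.959, -0.104], [0.889, 0.283, 0.359], [0.374, 0.002, -0.928]]
contact_force: [0.3, -13.3, 3.6]
grip_width: 0.137
grasp_force: 89.8
```

```bash
cat >> h.py <<'E'
def riser(n="top"):
    img,d,P=cloud(n); k=np.zeros((420,560),bool); k[180:262,218:276]=1; k&=(P[...,2]>70)&(P[...,2]<120)
    k=cv2.erode(k.astype(np.uint8),np.ones((5,5)))>0; p=P[k]; c=p.mean(0); v=np.linalg.svd(p-c,full_matrices=False)[2][2]; v/=v[2]
    s,co=np.sin(PSI),np.cos(PSI); print("riser c",c.round(1),"tilt fwd(+ = front low)",round(-(v[0]*-s+v[1]*co),4),"side",round(v[0]*co+v[1]*s,4))
    return img,P
E
python3 - <<'E'
from h import *
status()
y=np.radians(106.4);e=np.array([np.cos(y),np.sin(y)])
R,p=now(); print("along",(p[:2]-RIDGE)@e,"lat",(p[:2]-RIDGE)@[-e[1],e[0]])
print(lever(.36,119.6,106.47)[1])
i,P=riser()
i,d,P=cloud("scene");cv2.imwrite("pics/s6.png",cv2.resize(i[180:310,200:370],None,fx=4,fy=4))
E
```

```text
t 10.15 p [498.8 -97.3  19.4] yaw 106.49 pitch 21.94 z [-0.104  0.359 -0.928] F [  0.3 -13.3   3.6] w 11.7 g 89.8 q [-0.38  0.52 -0.33  0.97  0.3   0.86]
along -119.98138508904253 lat -1.2109905051280119
[496.93280635 -94.56992726  18.97055723]
riser c [512.1 113.4  98.2] tilt fwd(+ = front low) -0.0242 side 0.0318
```

View pics/s6.png

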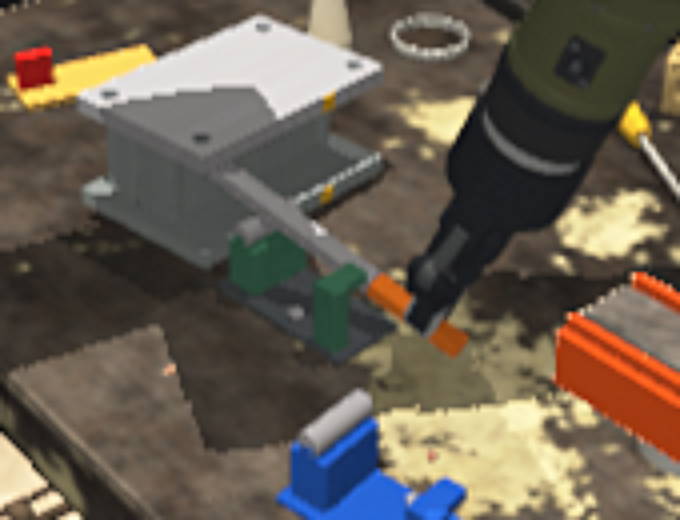

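```bash
cat >> h.py <<'E'
def barline(yaw,n,lo=-115,hi=40,w=10):
    img,d,P=cloud(n); y=np.radians(yaw); e=np.array([np.cos(y),np.sin(y)]); f=np.array([-e[1],e[0]])
    Q=P[...,:2]-RIDGE; a=Q@e; b=Q@f; Z=P[...,2]; hsv=cv2.cvtColor(img,cv2.COLOR_BGR2HSV)
    g=cv2.inRange(hsv,(40,60,0),(100,255,255))>0
    k=(a>lo)&(a<hi)&(abs(b)<w)&~g&(abs(Z-(66+.36*a))<9)
    A,B,Z=a[k],b[k],Z[k]; c=np.polyfit(A,Z,1); m=abs(Z-np.polyval(c,A))<5; c=np.polyfit(A[m],Z[m],1)
    print(n,k.sum(),"lat",np.polyfit(A[m],B[m],1).round(3),"slope",c.round(3),"top z at -72,-80:",np.polyval(c,[-72,-80]).round(1))
    return img,P
E
python3 - <<'E'
from h import *
barline(106.5,"top"); barline(106.5,"scene")
E
```

```text
top 469 lat [ 0.013 -0.159] slope [ 0.36  67.208] top z at -72,-80: [41.3 38.4]
scene 310 lat [0.011 3.083] slope [ 0.359 65.79 ] top z at -72,-80: [39.9 37.1]
```

```bash
python3 - <<'E'
from h import *
R,p=now()
R=R*Ro.from_euler('y',1,degrees=True); p=p+[0,0,-3.3]
def sw(a):
    q=Ro.from_euler('z',-a,degrees=True); d=q.apply([*(p[:2]-RIDGE),p[2]]); return q*R,np.array([*(d[:2]+RIDGE),d[2]])
chain([sw(12.4*i/8) for i in range(9)]); print(sw(12.4)[1])
E
```

```text
0 -3.2 0 -0.6 0 1.43; 0 -3.2 0 -0.6 0 1.43; 0 -3.2 0 -0.6 0 1.43; 0 -3.2 0 -0.6 0 1.43; 0 -3.2 0 -0.6 0 1.43; 0 -3.2 0 -0.6 0 1.43; 0 -3.2 0 -0.6 0 1.43; 0 -3.2 0 -0.6 0 1.43
[ 473.4543293  -102.07338262   15.91596947]
```

Call:
jog_arm(steps="0.2 0 1 0 0.5 0; 0.3 0 1 0 0.5 0; 0.3 0 1 0 0 0; 0 0 0 0 0 0; 0 0 0 0 0 0; 0 0 0 0 0 0; 0 0 0 0 0 0; 0 0 0 0 0 0")

```text
clock: 11.15
ee_pos: [498.8, -96.4, 16.8]
orientation: [[-0.262, 0.959, -0.108], [0.884, 0.283, 0.372], [0.387, 0.002, -0.922]]
contact_force: [1.2, -15.6, 2.9]
grip_width: 0.141
grasp_force: 89.8
```

Call:
jog_arm(steps="0 -3.2 0 -0.6 0 1.43; 0 -3.2 0 -0.6 0 1.43; 0 -3.2 0 -0.6 0 1.43; 0 -3.2 0 -0.6 0 1.43; 0 -3.2 0 -0.6 0 1.43; 0 -3.2 0 -0.6 0 1.43; 0 -3.2 0 -0.6 0 1.43; 0 -3.2 0 -0.6 0 1.43")

```text
clock: 11.95
ee_pos: [473.3, -100.5, 16.5]
orientation: [[-0.065, 0.998, -0.026], [0.919, 0.07, 0.388], [0.389, 0.002, -0.921]]
contact_force: [0.8, -12.4, -1.4]
grip_width: 0.14
grasp_force: 89.7
```

```bash
python3 - <<'E'
from h import *
status()
barline(94.4,"top"); i,P=barline(94.4,"scene")
cv2.imwrite("pics/s7.png",cv2.resize(i[180:310,200:370],None,fx=4,fy=4)); riser()
E
```

```text
t 11.95 p [ 473.3 -100.5   16.5] yaw 94.06 pitch 22.87 z [-0.026  0.388 -0.921] F [  0.8 -12.4  -1.4] w 11.9 g 89.7 q [-0.44  0.45 -0.45  0.87  0.35  1.02]
top 408 lat [0.032 2.459] slope [ 0.391 67.522] top z at -72,-80: [39.4 36.3]
scene 171 lat [-0.022  3.367] slope [ 0.391 66.63 ] top z at -72,-80: [38.5 35.4]
riser c [511.  112.8  99.8] tilt fwd(+ = front low) -0.0593 side 0.0246
```

View pics/s7.png

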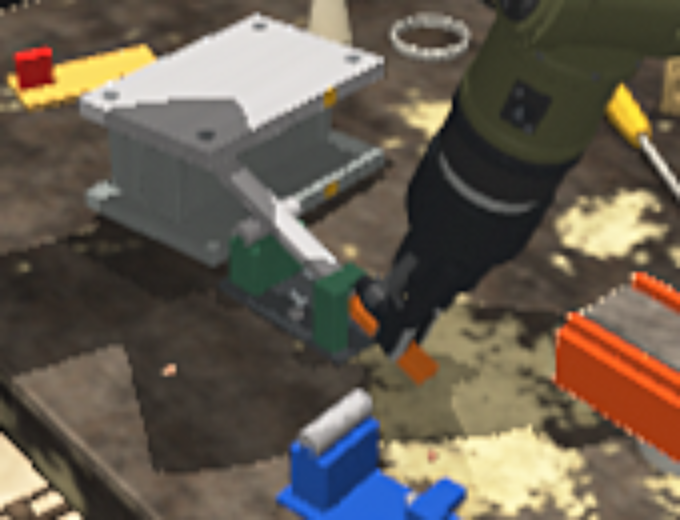

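The scene shows the bar under the keeper arm, handle past it at (415,360), with the block's front raised. I ease up and let go.

Call:
jog_arm(steps="0 0 -0.7 0 -0.2 0; 0 0 -0.7 0 -0.2 0; 0 0 -0.7 0 -0.2 0; 0 0 -0.7 0 -0.2 0; -0.5 0 0 0 0 0; -0.5 0 0 0 0 0; -0.5 0 0 0 0 0; 0 0 0 0 0 0")

```text
clock: 12.9
ee_pos: [472.9, -101.3, 18.7]
orientation: [[-0.066, 0.997, -0.026], [0.923, 0.071, 0.378], [0.379, 0.001, -0.925]]
contact_force: [-0.2, -7.4, 1.5]
grip_width: 0.141
grasp_force: 89.5
```

Call:
jog_arm(steps="0 0 0 0 0 0; 0 0 0 0 0 0; 0 0 0 0 0 0; 0 0 0 0 0 0; 0 0 0 0 0 0; 0 0 0 0 0 0; 0 0 0 0 0 0; 0 0 0 0 0 0", grip=40)

```text
clock: 13.7
ee_pos: [471.2, -98.5, 18.5]
orientation: [[-0.065, 0.997, -0.029], [0.921, 0.071, 0.382], [0.384, -0.002, -0.924]]
contact_force: [0.7, 0.4, 0.4]
grip_width: 0.466
grasp_force: 0.0
```

```bash
python3 - <<'E'
from h import *
status()
barline(94.4,"top"); barline(94.4,"scene"); riser()
R,p=now(); up=R.apply([0,0,-1]); p1=p+up*60
print("--retreat along tool z 60, then up; to shim")
f=np.array([473.7,332.4]); print(np.hypot(*f))
s=rows(R,p1,tool(94.4),[p1[0],p1[1],190],8)
s=rows(*s,tool(-13.4),[*f,160],16)
E
```

```text
t 13.7 p [471.2 -98.5  18.5] yaw 94.02 pitch 22.55 z [-0.029  0.382 -0.924] F [0.7 0.4 0.4] w 39.8 g 0.0 q [-0.44  0.45 -0.46  0.87  0.34  1.03]
top 391 lat [0.037 2.854] slope [ 0.315 66.674] top z at -72,-80: [44.  41.4]
scene 139 lat [0.024 4.568] slope [ 0.309 66.167] top z at -72,-80: [43.9 41.4]
riser c [510.7 111.7  96.8] tilt fwd(+ = front low) -0.0215 side 0.0136
--retreat along tool z 60, then up; to shim
578.6894244756854
5.6 0 -13.4 0 -2.82 -0.04; 4.9 0 -13.7 0 -2.82 -0.04; 4.2 0 -13.9 0 -2.82 -0.04; 3.5 0 -14.1 0 -2.82 -0.04; 2.8 0 -14.2 0 -2.82 -0.04; 2.1 0 -14.3 0 -2.82 -0.04; 1.4 0 -14.4 0 -2.82 -0.04; 0.7 0 -14.5 0 -2.82 -0.04
28.3 2.2 1.9 0 0 6.74; 28.3 -1.1 1.9 0 0 6.74; 28 -4.4 1.9 0 0 6.74; 27.3 -7.7 1.9 0 0 6.74; 26.2 -10.8 1.9 0 0 6.74; 24.8 -13.8 1.9 0 0 6.74; 23 -16.6 1.9 0 0 6.74; 20.9 -19.2 1.9 0 0 6.74
18.5 -21.5 1.9 0 0 6.74; 15.8 -23.6 1.9 0 0 6.74; 12.9 -25.2 1.9 0 0 6.74; 9.9 -26.6 1.9 0 0 6.74; 6.7 -27.6 1.9 0 0 6.74; 3.4 -28.2 1.9 0 0 6.74; 0.1 -28.4 1.9 0 0 6.74; -3.2 -28.2 1.9 0 0 6.74
```

Call:
jog_arm(steps="0 0 -5 0 0 0; 0 0 -7 0 0 0; 0 0 -8 0 0 0; 0 0 -8 0 0 0; 0 0 -8 0 0 0; 0 0 -8 0 0 0; 0 0 -8 0 0 0; 0 0 -8 0 0 0")

```text
clock: 14.65
ee_pos: [473.0, -121.8, 74.6]
orientation: [[-0.065, 0.997, -0.029], [0.921, 0.071, 0.382], [0.383, -0.002, -0.924]]
contact_force: [-0.1, -1.4, 0.1]
grip_width: 0.47
grasp_force: 0.0
```

Call:
jog_arm(steps="5.6 0 -13.4 0 -2.82 0; 4.9 0 -13.7 0 -2.82 0; 4.2 0 -13.9 0 -2.82 0; 3.5 0 -14.1 0 -2.82 0; 2.8 0 -14.2 0 -2.82 0; 2.1 0 -14.3 0 -2.82 0; 1.4 0 -14.4 0 -2.82 0; 0.7 0 -14.5 0 -2.82 0")

```text
clock: 15.45
ee_pos: [473.0, -121.7, 191.1]
orientation: [[-0.071, 0.997, -0.001], [0.997, 0.071, -0.002], [-0.002, -0.002, -1.0]]
contact_force: [0.7, -1.0, -0.0]
grip_width: 0.47
grasp_force: 0.0
```

Call:
jog_arm(steps="28.3 2.2 1.9 0 0 6.74; 28.3 -1.1 1.9 0 0 6.74; 28 -4.4 1.9 0 0 6.74; 27.3 -7.7 1.9 0 0 6.74; 26.2 -10.8 1.9 0 0 6.74; 24.8 -13.8 1.9 0 0 6.74; 23 -16.6 1.9 0 0 6.74; 20.9 -19.2 1.9 0 0 6.74")

```text
clock: 16.25
ee_pos: [474.8, 106.3, 175.0]
orientation: [[0.768, 0.641, -0.002], [0.641, -0.768, -0.0], [-0.002, -0.001, -1.0]]
contact_force: [0.2, -0.0, -0.8]
grip_width: 0.472
grasp_force: 0.0
```

Call:
jog_arm(steps="18.5 -21.5 1.9 0 0 6.74; 15.8 -23.6 1.9 0 0 6.74; 12.9 -25.2 1.9 0 0 6.74; 9.9 -26.6 1.9 0 0 6.74; 6.7 -27.6 1.9 0 0 6.74; 3.4 -28.2 1.9 0 0 6.74; 0.1 -28.4 1.9 0 0 6.74; -3.2 -28.2 1.9 0 0 6.74")

```text
clock: 17.05
ee_pos: [502.4, 111.0, 171.9]
orientation: [[0.994, 0.081, -0.074], [0.094, -0.978, 0.187], [-0.057, -0.193, -0.98]]
contact_force: [-0.1, 0.0, 1.4]
grip_width: 0.472
grasp_force: 0.0
```

```bash
python3 - <<'E'
from h import *
status()
img,X=wrist(38); _,X8=wrist(8,img); cv2.imwrite("pics/w4.png",img)
hsv=cv2.cvtColor(img,cv2.COLOR_BGR2HSV)
for nm,lo,hi,Y in(("fin",(0,150,60),(6,255,255),X),("shim",(20,150,120),(30,255,255),X8)):
    n,l,s,ce=cv2.connectedComponentsWithStats(cv2.inRange(hsv,lo,hi))
    for i in range(1,n):
        if s[i,4]>150: print(nm,s[i],[np.round(a,1) for a in cv2.minAreaRect(Y[l==i][:,:2].astype(np.float32))])
T=np.load("top.npz");hs=cv2.cvtColor(T["img"],cv2.COLOR_BGR2HSV);c=imaging.calibration("top");K=c["mtx"]
v,u=np.mgrid[0:420,0:560];ray=np.stack([(u-K[0,2])/K[0,0],-(v-K[1,2])/K[1,1],-np.ones_like(u,float)],-1)@c["attitude"].T
Y=c["xyz"]+ray*((8-c["xyz"][2])/ray[...,2])[...,None]
k=cv2.inRange(hs,(18,110,110),(32,255,255));k[:,:130]=0;k[:,182:]=0;k[:185]=0;k[262:]=0
k=cv2.morphologyEx(k,cv2.MORPH_CLOSE,np.ones((9,9)));n,l,s,ce=cv2.connectedComponentsWithStats(k);i=1+np.argmax(s[1:,4])
print("top shim",[np.round(a,1) for a in cv2.minAreaRect(Y[l==i][:,:2].astype(np.float32))])
E
```

```text
t 17.05 p [502.4 111.  171.9] yaw 5.39 pitch -3.25 z [-0.074  0.187 -0.98 ] F [-0.1  0.   1.4] w 40.3 g 0.0 q [ 0.09  0.23 -0.31  1.09  0.19  3.14]
fin [ 99 172  22  31 516] [array([478.1, 321. ]), array([29. , 41.5]), np.float64(78.3)]
fin [  0 225  17  31 253] [array([356.7, 588.8]), array([44.3, 88.1]), np.float64(28.2)]
top shim [array([517.3, 324.4]), array([ 53.9, 122.2]), np.float64(78.0)]
```

Joint 6 hit its limit, so I take the fin with the tool turned half round instead (yaw 167°).

```bash
python3 - <<'E'
from h import *
s=rows(*now(),tool(167.3),[474,332.8,110],24)
E
```

```text
-0.2 -8.7 4.4 -0.3 -0.62 -6.74; 0.9 -8.7 4.3 -0.3 -0.62 -6.74; 2 -8.6 4.2 -0.3 -0.62 -6.74; 3 -8.3 4.2 -0.3 -0.62 -6.74; 4 -7.9 4.1 -0.3 -0.62 -6.74; 5 -7.4 4 -0.3 -0.62 -6.74; 5.8 -6.8 3.9 -0.3 -0.62 -6.74; 6.6 -6.1 3.8 -0.3 -0.62 -6.74
7.3 -5.3 3.7 -0.3 -0.62 -6.74; 8 -4.4 3.6 -0.3 -0.62 -6.74; 8.5 -3.4 3.5 -0.3 -0.62 -6.74; 8.8 -2.4 3.4 -0.3 -0.62 -6.74; 9.1 -1.4 3.3 -0.3 -0.62 -6.74; 9.2 -0.3 3.2 -0.3 -0.62 -6.74; 9.3 0.7 3.1 -0.3 -0.62 -6.74; 9.1 1.8 3 -0.3 -0.62 -6.74
8.9 2.8 2.9 -0.3 -0.62 -6.74; 8.5 3.9 2.8 -0.3 -0.62 -6.74; 8.1 4.8 2.7 -0.3 -0.62 -6.74; 7.5 5.7 2.7 -0.3 -0.62 -6.74; 6.8 6.5 2.6 -0.3 -0.62 -6.74; 6 7.3 2.6 -0.3 -0.62 -6.74; 5.1 7.9 2.6 -0.3 -0.62 -6.74; 4.2 8.4 2.6 -0.3 -0.62 -6.74
```

Call:
jog_arm(steps="-0.2 -8.7 4.4 -0.3 -0.62 -6.74; 0.9 -8.7 4.3 -0.3 -0.62 -6.74; 2 -8.6 4.2 -0.3 -0.62 -6.74; 3 -8.3 4.2 -0.3 -0.62 -6.74; 4 -7.9 4.1 -0.3 -0.62 -6.74; 5 -7.4 4 -0.3 -0.62 -6.74; 5.8 -6.8 3.9 -0.3 -0.62 -6.74; 6.6 -6.1 3.8 -0.3 -0.62 -6.74")

```text
clock: 17.9
ee_pos: [492.2, 186.7, 151.0]
orientation: [[0.504, 0.855, -0.123], [0.863, -0.493, 0.107], [0.031, -0.16, -0.987]]
contact_force: [-0.7, -0.8, 0.1]
grip_width: 0.467
grasp_force: 0.0
```

Call:
jog_arm(steps="7.3 -5.3 3.7 -0.3 -0.62 -6.74; 8 -4.4 3.6 -0.3 -0.62 -6.74; 8.5 -3.4 3.5 -0.3 -0.62 -6.74; 8.8 -2.4 3.4 -0.3 -0.62 -6.74; 9.1 -1.4 3.3 -0.3 -0.62 -6.74; 9.2 -0.3 3.2 -0.3 -0.62 -6.74; 9.3 0.7 3.1 -0.3 -0.62 -6.74; 9.1 1.8 3 -0.3 -0.62 -6.74")

```text
clock: 18.7
ee_pos: [482.5, 261.5, 130.2]
orientation: [[-0.405, 0.91, -0.087], [0.913, 0.408, 0.022], [0.055, -0.071, -0.996]]
contact_force: [0.8, 0.6, 0.0]
grip_width: 0.471
grasp_force: 0.0
```

Call:
jog_arm(steps="8.9 2.8 2.9 -0.3 -0.62 -6.74; 8.5 3.9 2.8 -0.3 -0.62 -6.74; 8.1 4.8 2.7 -0.3 -0.62 -6.74; 7.5 5.7 2.7 -0.3 -0.62 -6.74; 6.8 6.5 2.6 -0.3 -0.62 -6.74; 6 7.3 2.6 -0.3 -0.62 -6.74; 5.1 7.9 2.6 -0.3 -0.62 -6.74; 4.2 8.4 2.6 -0.3 -0.62 -6.74")

```text
clock: 19.5
ee_pos: [472.6, 336.3, 109.6]
orientation: [[-0.978, 0.208, 0.003], [0.208, 0.978, 0.001], [-0.003, 0.001, -1.0]]
contact_force: [0.2, 0.5, -0.2]
grip_width: 0.468
grasp_force: 0.0
```

```bash
python3 - <<'E'
from h import *
status()
img,X=wrist(38); cv2.imwrite("pics/w5.png",img)
hsv=cv2.cvtColor(img,cv2.COLOR_BGR2HSV)
n,l,s,ce=cv2.connectedComponentsWithStats(cv2.inRange(hsv,(0,150,60),(6,255,255)))
for i in range(1,n):
    if s[i,4]>150: print(s[i],[np.round(a,1) for a in cv2.minAreaRect(X[l==i][:,:2].astype(np.float32))])
R,p=now();s=rows(R,p,tool(167.3),[474,332.8,11],8)
E
```

```text
t 19.5 p [472.6 336.3 109.6] yaw 167.99 pitch -0.16 z [ 0.003  0.001 -1.   ] F [ 0.2  0.5 -0.2] w 40.0 g 0.0 q [ 0.62  0.35 -0.28  0.93 -0.    0.83]
[522   0  38  43 896] [array([347.2, 595.4]), array([39.7, 57. ]), np.float64(2.5)]
[263 194  14  47 626] [array([469.2, 333. ]), array([ 9.1, 34. ]), np.float64(78.0)]
[ 512  318   48   98 1496] [array([796.4, 686.5]), array([349.2,  73.3]), np.float64(35.8)]
[  2 403  31  17 187] [array([ 709.7, -143.5]), array([37.1, 90.7]), np.float64(12.2)]
-0.3 -0.6 12.3 0.02 0.02 0.12; -0.3 -0.5 12.3 0.02 0.02 0.12; -0.3 -0.5 12.3 0.02 0.02 0.12; -0.3 -0.5 12.3 0.02 0.02 0.12; -0.3 -0.5 12.3 0.02 0.02 0.12; -0.4 -0.5 12.3 0.02 0.02 0.12; -0.4 -0.5 12.3 0.02 0.02 0.12; -0.4 -0.5 12.3 0.02 0.02 0.12
```

Call:
jog_arm(steps="-0.1 -0.4 14 0 0 0; -0.1 -0.4 14 0 0 0; -0.1 -0.4 14 0 0 0; -0.1 -0.4 14 0 0 0; -0.1 -0.4 14 0 0 0; -0.1 -0.4 12 0 0 0; -0.1 -0.4 9 0 0 0; -0.1 -0.4 5 0 0 0")

```text
clock: 20.35
ee_pos: [472.8, 332.2, 12.3]
orientation: [[-0.977, 0.214, 0.002], [0.214, 0.977, 0.0], [-0.002, 0.0, -1.0]]
contact_force: [-0.6, -0.5, -0.5]
grip_width: 0.465
grasp_force: 0.0
```

Call:
jog_arm(steps="0 0 0 0 0 0; 0 0 0 0 0 0; 0 0 0 0 0 0; 0 0 0 0 0 0; 0 0 0 0 0 0; 0 0 0 0 0 0; 0 0 0 0 0 0; 0 0 0 0 0 0", grip=2, force=60)

```text
clock: 21.15
ee_pos: [473.5, 332.9, 14.0]
orientation: [[-0.977, 0.213, 0.003], [0.213, 0.977, 0.001], [-0.003, 0.002, -1.0]]
contact_force: [-0.9, 0.1, 4.6]
grip_width: 0.099
grasp_force: 60.6
```

Call:
jog_arm(steps="0 0 -4 0 0 0; 0 0 -16 0 0 0; 0 0 -22 0 0 0; 0 0 -22 0 0 0; 0 0 -22 0 0 0; 0 0 -22 0 0 0; 0 0 -16 0 0 0; 0 0 -6 0 0 0")

```text
clock: 21.95
ee_pos: [473.3, 332.7, 144.8]
orientation: [[-0.977, 0.213, 0.004], [0.213, 0.977, 0.002], [-0.003, 0.002, -1.0]]
contact_force: [-0.1, 1.1, -2.2]
grip_width: 0.1
grasp_force: 59.6
```

```bash
python3 - <<'E'
from h import *
status()
img,X=wrist(38); cv2.imwrite("pics/w6.png",img)
img,d,P=cloud("top")
i=P[...,2]; k=(i>105)&(i<150)&(cv2.inRange(cv2.cvtColor(img,cv2.COLOR_BGR2HSV),(18,110,110),(32,255,255))>0)
q=P[k];print(k.sum(),cv2.minAreaRect(q[:,:2].astype(np.float32)),np.linalg.lstsq(np.c_[q[:,:2]-q[:,:2].mean(0),np.ones(len(q))],q[:,2],rcond=None)[0])
E
```

```text
t 21.95 p [473.3 332.7 144.8] yaw 167.68 pitch -0.2 z [ 0.004  0.002 -1.   ] F [-0.1  1.1 -2.2] w 8.5 g 59.6 q [ 0.61  0.32 -0.24  1.01 -0.    0.83]
970 ((517.1141967773438, 323.6982727050781), (51.58088684082031, 119.87906646728516), 77.72315216064453) [ 2.06840233e-03 -8.06640247e-03  1.39582469e+02]
```

```bash
python3 - <<'E'
from h import *
img,d,P=cloud("top"); k=np.zeros((420,560),np.uint8); k[170:280,205:290]=1
k&=((P[...,2]>75)&(P[...,2]<115)).astype(np.uint8); k=cv2.morphologyEx(k,cv2.MORPH_OPEN,np.ones((3,3)))
n,l,s,ce=cv2.connectedComponentsWithStats(k);i=1+np.argmax(s[1:,4]);p=P[l==i]
r=cv2.minAreaRect(p[:,:2].astype(np.float32));print(r); riser()
barline(94.4,"top")
c=np.array(r[0]);a=np.radians(r[2] if r[1][0]>r[1][1] else r[2]-90); print(np.degrees(a))
ex=np.array([np.cos(a),np.sin(a)]);ey=np.array([-ex[1],ex[0]])
o=c-86*.022*ey   # underside centre (tilted back: top lies to +y)
print("origin",o)
F=lambda x,y:o+x*ex+y*ey
print("start",F(30,-185),"end",F(30,-131.5))
S=rows(*now(),tool(274.4),[*(F(30,-185)),150],24)
np.savez("r.npz",o=o,ex=ex,ey=ey)
E
```

```text
((507.45977783203125, 110.94377899169922), (180.85476684570312, 124.67462921142578), 9.115839004516602)
riser c [511.7 113.3  96.8] tilt fwd(+ = front low) -0.0229 side 0.0118
top 383 lat [0.036 2.802] slope [ 0.316 66.788] top z at -72,-80: [44.1 41.5]
9.115839004516602
origin [507.75952933 109.07567486]
start [566.69037031 -68.83485316] end [558.21431049 -16.01055563]
-7.4 -15.5 -0.3 0 0 -4.45; -6.2 -16 -0.3 0 0 -4.45; -4.9 -16.4 -0.3 0 0 -4.45; -3.6 -16.8 -0.3 0 0 -4.45; -2.3 -17 -0.3 0 0 -4.45; -1 -17.1 -0.3 0 0 -4.45; 0.3 -17.2 -0.3 0 0 -4.45; 1.7 -17.1 -0.3 0 0 -4.45
3 -16.9 -0.3 0 0 -4.45; 4.3 -16.6 -0.3 0 0 -4.45; 5.5 -16.2 -0.3 0 0 -4.45; 6.8 -15.8 -0.3 0 0 -4.45; 8 -15.2 -0.3 0 0 -4.45; 9.1 -14.5 -0.3 0 0 -4.45; 10.2 -13.8 -0.3 0 0 -4.45; 11.3 -12.9 -0.3 0 0 -4.45
12.2 -12 -0.3 0 0 -4.45; 13.1 -11 -0.3 0 0 -4.45; 14 -10 -0.3 0 0 -4.45; 14.7 -8.9 -0.3 0 0 -4.45; 15.3 -7.7 -0.3 0 0 -4.45; 15.9 -6.5 -0.3 0 0 -4.45; 16.3 -5.2 -0.3 0 0 -4.45; 16.7 -4 -0.3 0 0 -4.45
```

```bash
python3 - <<'E'
from h import *
S=rows(*now(),tool(279),[566.7,-68.8,140],16)
E
```

```text
-11.1 -23.2 0.2 0 0 -6.96; -8.2 -24.4 0.1 0 0 -6.96; -5.2 -25.2 0.1 0 0 -6.96; -2.1 -25.6 0.1 0 0 -6.96; 1 -25.7 0.1 0 0 -6.96; 4.1 -25.4 0.1 0 0 -6.96; 7.2 -24.7 0.1 0 0 -6.96; 10.1 -23.7 0.1 0 0 -6.96
12.9 -22.3 0.1 0 0 -6.96; 15.5 -20.5 0.1 0 0 -6.96; 17.9 -18.5 0.1 0 0 -6.96; 20 -16.2 0.1 0 0 -6.96; 21.8 -13.7 0.1 0 0 -6.96; 23.3 -10.9 0.1 0 0 -6.96; 24.4 -8 0.1 0 0 -6.96; 25.2 -5 0.1 0 0 -6.96
```

Call:
jog_arm(steps="-11.1 -23.2 0 0 0 -6.96; -8.2 -24.4 0 0 0 -6.96; -5.2 -25.2 0 0 0 -6.96; -2.1 -25.6 0 0 0 -6.96; 1 -25.7 0 0 0 -6.96; 4.1 -25.4 0 0 0 -6.96; 7.2 -24.7 0 0 0 -6.96; 10.1 -23.7 0 0 0 -6.96")

```text
clock: 23.0
ee_pos: [519.4, 130.8, 142.2]
orientation: [[-0.724, -0.69, 0.001], [-0.69, 0.724, 0.0], [-0.0, -0.0, -1.0]]
contact_force: [0.5, 0.2, -2.2]
grip_width: 0.103
grasp_force: 59.5
```

Call:
jog_arm(steps="12.9 -22.3 0 0 0 -6.96; 15.5 -20.5 0 0 0 -6.96; 17.9 -18.5 0 0 0 -6.96; 20 -16.2 0 0 0 -6.96; 21.8 -13.7 0 0 0 -6.96; 23.3 -10.9 0 0 0 -6.96; 24.4 -8 0 0 0 -6.96; 25.2 -5 0 0 0 -6.96")

```text
clock: 23.8
ee_pos: [566.7, -69.2, 142.1]
orientation: [[0.162, -0.987, 0.001], [-0.987, -0.162, 0.001], [-0.001, -0.001, -1.0]]
contact_force: [0.2, 0.1, -2.8]
grip_width: 0.103
grasp_force: 59.5
```

```bash
python3 - <<'E'
from h import *
status(); R,p=now()
s=rows(R,p,tool(279),[566.7,-68.8,40],8)
E
```

```text
t 23.8 p [566.7 -69.2 142.1] yaw -80.68 pitch -0.04 z [ 0.001  0.001 -1.   ] F [ 0.2  0.1 -2.8] w 8.8 g 59.5 q [-0.12  0.31 -0.26  1.    0.   -1.86]
0 0 12.8 0 0 0.04; 0 0 12.8 0 0 0.04; 0 0 12.8 0 0 0.04; 0 0 12.8 0 0 0.04; 0 0 12.8 0 0 0.04; 0 0 12.8 0 0 0.04; 0 0 12.8 0 0 0.04; 0 0 12.8 0 0 0.04
```

Call:
jog_arm(steps="0 0 20 0 0 0; 0 0 22 0 0 0; 0 0 22 0 0 0; 0 0 22 0 0 0; 0 0 18 0 0 0; 0 0 13 0 0 0; 0 0 8 0 0 0; 0 0 3 0 0 0")

```text
clock: 24.6
ee_pos: [567.0, -68.0, 14.3]
orientation: [[0.157, -0.988, 0.001], [-0.988, -0.157, 0.001], [-0.001, -0.001, -1.0]]
contact_force: [0.6, 0.8, -1.5]
grip_width: 0.103
grasp_force: 59.5
```

```bash
python3 - <<'E'
from h import *
status()
img,d,P=cloud("scene"); cv2.imwrite("pics/s9.png",cv2.resize(img[180:310,200:370],None,fx=4,fy=4))
img,d,P=cloud("top"); k=(P[...,2]>3)&(P[...,2]<20)&(cv2.inRange(cv2.cvtColor(img,cv2.COLOR_BGR2HSV),(20,140,100),(32,255,255))>0)
k[:,:250]=0;k[:,330:]=0;k[:180]=0;k[250:]=0
q=P[k];print(k.sum(),np.percentile(q,[2,50,98],axis=0).round(1))
E
```

```text
t 24.6 p [567.  -68.   14.3] yaw -80.96 pitch -0.04 z [ 0.001  0.001 -1.   ] F [ 0.6  0.8 -1.5] w 8.8 g 59.5 q [-0.12  0.44 -0.41  0.73  0.   -1.85]Traceback (most recent call last):
  File "<stdin>", line 6, in <module>
    return _quantile_unchecked(
        a, q, axis, out, overwrite_input, method, keepdims, weights)
    return _ureduce(a,
                    func=_quantile_ureduce_func,
    ...<5 lines>...
                    overwrite_input=overwrite_input,
                    method=method)
    r = func(a, **kwargs)
    result = _quantile(arr,
                       quantiles=q,
    ...<2 lines>...
                       out=out,
                       weights=wgt)
    slices_having_nans = np.isnan(arr[-1, ...])
                                  ~~~^^^^^^^^^
IndexError: index -1 is out of bounds for axis 0 with size 0
```

View pics/s9.png

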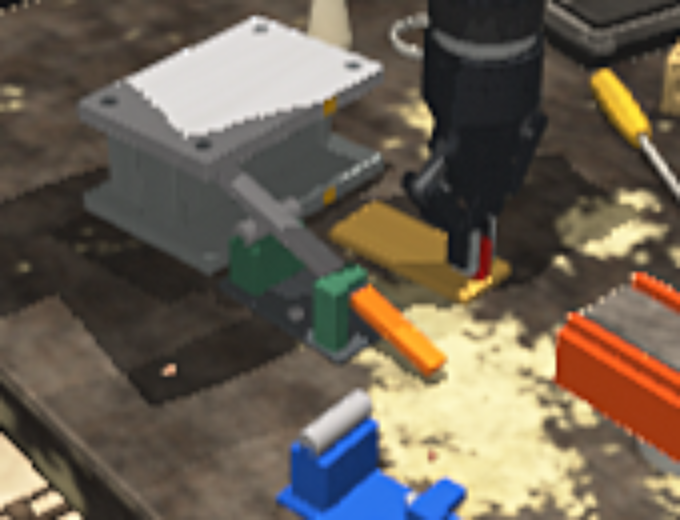

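The scene shows the bar holding under the keeper and the shim flat on the bench, nose at (355,215), in line with the yellow mark at (330,193). I slide it in.

```bash
python3 - <<'E'
from h import *
r=np.load("r.npz");c=imaging.calibration("scene")
for z in(12,10,0):
    w=np.array([*(r["o"]+30*r["ex"]-62*r["ey"]),z]); q=c["attitude"].T@(w-c["xyz"]); K=c["mtx"]
    print(z,[(K[0,2]+K[0,0]*q[0]/-q[2]-200)*4,(K[1,2]-K[1,1]*q[1]/-q[2]-180)*4])
R,p=now(); d=p[:2]-r["o"]; print("tcp in riser",d@r["ex"],d@r["ey"])
E
```

```text
12 [np.float64(330.8237246172048), np.float64(198.75198292083883)]
10 [np.float64(330.793256254311), np.float64(201.0940728524372)]
0 [np.float64(330.64169357440596), np.float64(212.7446307721856)]
tcp in riser 31.07190393231157 -184.37862685834662
```

Call:
jog_arm(steps="-5 0 0.5 0 0 0; -7 0 0 0 0 0; -7 0 0 0 0 0; -7 0 0 0 0 0; -7 0 0 0 0 0; -7 0 0 0 0 0; -7 0 0 0 0 0; -7 0 0 0 0 0")

```text
clock: 25.5
ee_pos: [559.0, -14.1, 14.9]
orientation: [[0.157, -0.988, 0.003], [-0.988, -0.157, 0.001], [-0.0, -0.003, -1.0]]
contact_force: [-0.4, 0.8, -1.0]
grip_width: 0.103
grasp_force: 59.6
```

```bash
python3 - <<'E'
from h import *
r=np.load("r.npz"); status()
R,p=now(); d=p[:2]-r["o"]; print("tcp in riser",d@r["ex"],d@r["ey"])
riser(); barline(94.4,"top")
E
```

```text
t 25.5 p [559.  -14.1  14.9] yaw -80.95 pitch -0.02 z [ 0.003  0.001 -1.   ] F [-0.4  0.8 -1. ] w 8.8 g 59.6 q [-0.03  0.42 -0.44  0.72  0.   -1.75]
tcp in riser 31.120818488434768 -129.69522453091764
riser c [511.2 111.6  96.8] tilt fwd(+ = front low) -0.0247 side 0.0127Traceback (most recent call last):
  File "<stdin>", line 4, in <module>
  File "h.py", line 63, in barline
    A,B,Z=a[k],b[k],Z[k]; c=np.polyfit(A,Z,1); m=abs(Z-np.polyval(c,A))<5; c=np.polyfit(A[m],Z[m],1)
                            ~~~~~~~~~~^^^^^^^
    raise TypeError("expected non-empty vector for x")
TypeError: expected non-empty vector for x
```

Call:
jog_arm(steps="0 0 1 0 0 0; 0 0 0.5 0 0 0; 0 0 0 0 0 0; 0 0 0 0 0 0; 0 0 0 0 0 0; 0 0 0 0 0 0; 0 0 0 0 0 0; 0 0 0 0 0 0")

```text
clock: 26.4
ee_pos: [559.4, -14.5, 14.0]
orientation: [[0.157, -0.988, 0.003], [-0.988, -0.157, 0.002], [-0.001, -0.003, -1.0]]
contact_force: [-2.1, 2.4, 5.5]
grip_width: 0.103
grasp_force: 60.6
```

Call:
jog_arm(steps="0 0 0 0 0 0; 0 0 0 0 0 0; 0 0 0 0 0 0; 0 0 0 0 0 0; 0 0 0 0 0 0; 0 0 -1 0 0 0; 0 0 -3 0 0 0; 0 0 -5 0 0 0", grip=35)

```text
clock: 27.2
ee_pos: [558.9, -14.7, 22.5]
orientation: [[0.157, -0.988, 0.002], [-0.988, -0.157, 0.001], [-0.0, -0.002, -1.0]]
contact_force: [-0.1, 0.3, -0.3]
grip_width: 0.41
grasp_force: 0.0
```

Call:
jog_arm(steps="0 0 -16 0 0 0; 0 0 -16 0 0 0; 0 0 -16 0 0 0; 0 0 -16 0 0 0; 0 0 -16 0 0 0; 0 0 -16 0 0 0; 0 0 -16 0 0 0; 0 0 -8 0 0 0")

```text
clock: 28.0
ee_pos: [559.7, -14.8, 144.4]
orientation: [[0.157, -0.988, 0.005], [-0.988, -0.157, 0.001], [0.0, -0.005, -1.0]]
contact_force: [0.3, 0.1, 0.2]
grip_width: 0.414
grasp_force: 0.0
```

```bash
python3 - <<'E'
from h import *
status(); riser()
img,d,P=cloud("scene"); hsv=cv2.cvtColor(img,cv2.COLOR_BGR2HSV)
c=imaging.calibration("scene");K=c["mtx"]
v,u=np.mgrid[0:420,0:560];ray=np.stack([(u-K[0,2])/K[0,0],-(v-K[1,2])/K[1,1],-np.ones_like(u,float)],-1)@c["attitude"].T
for z,lo,hi,nm in((8,(18,120,60),(30,255,255),"shim"),(38,(0,150,50),(7,255,255),"fin")):
    k=cv2.inRange(hsv,lo,hi);k[:,:265]=0;k[:,330:]=0;k[:215]=0;k[262:]=0
    Y=c["xyz"]+ray*((z-c["xyz"][2])/ray[...,2])[...,None]
    n,l,s,ce=cv2.connectedComponentsWithStats(k)
    for i in range(1,n):
        if s[i,4]>25: print(nm,s[i],[np.round(a,1) for a in cv2.minAreaRect(Y[l==i][:,:2].astype(np.float32))],"z",np.nanmedian(P[...,2][l==i]))
barline(94.4,"top"); barline(94.4,"scene")
E
```

```text
t 28.0 p [559.7 -14.8 144.4] yaw -80.96 pitch 0.01 z [ 0.005  0.001 -1.   ] F [0.3 0.1 0.2] w 35.4 g 0.0 q [-0.03  0.28 -0.29  0.99  0.   -1.76]
riser c [510.9 112.5  96.8] tilt fwd(+ = front low) -0.024 side 0.0133
shim [276 227  36  22 337] [array([551.1,  15.3]), array([ 59.4, 104. ]), np.float64(9.5)] z 7.340906230660039
shim [289 252  15  10  57] [array([494.9, -63. ]), array([46.9, 14.5]), np.float64(85.9)] z 33.02251498123633
fin [297 229  10  13  89] [array([545.1, -28.4]), array([56.8, 24.4]), np.float64(48.4)] z 27.018946867941338Traceback (most recent call last):
  File "<stdin>", line 12, in <module>
  File "h.py", line 63, in barline
    A,B,Z=a[k],b[k],Z[k]; c=np.polyfit(A,Z,1); m=abs(Z-np.polyval(c,A))<5; c=np.polyfit(A[m],Z[m],1)
                            ~~~~~~~~~~^^^^^^^
    raise TypeError("expected non-empty vector for x")
TypeError: expected non-empty vector for x
```

Shim is in flat and let go (front edge and mark agree with prediction). Back to the bar.

```bash
cat >> h.py <<'E'
def leverb(phi,L,yaw,h=5.):
    R,p=lever(phi,L,yaw,h); return tool(yaw+180,-np.degrees(phi)),p
E
python3 - <<'E'
from h import *
R,p=leverb(.302,119,95); hv=p-R.apply([0,0,80]); print(p,hv)
s=rows(*now(),R,hv,8)
E
```

```text
[474.03915033 -99.53402385  25.01746181] [ 476.11297094 -123.23790187  101.39694488]
11.8 12.4 5.1 0.05 -2.16 0.51; 12 12.3 4.7 0.05 -2.16 0.51; 12.3 12.2 4.2 0.05 -2.16 0.51; 12.6 12.1 3.7 0.05 -2.16 0.51; 12.8 12 3.2 0.05 -2.16 0.51; 13 11.9 2.7 0.05 -2.16 0.51; 13.2 11.8 2.2 0.05 -2.16 0.51; 13.4 11.6 1.7 0.05 -2.16 0.51
```

Call:
jog_arm(steps="11.8 12.4 5.1 0.05 -2.16 0.51; 12 12.3 4.7 0.05 -2.16 0.51; 12.3 12.2 4.2 0.05 -2.16 0.51; 12.6 12.1 3.7 0.05 -2.16 0.51; 12.8 12 3.2 0.05 -2.16 0.51; 13 11.9 2.7 0.05 -2.16 0.51; 13.2 11.8 2.2 0.05 -2.16 0.51; 13.4 11.6 1.7 0.05 -2.16 0.51", grip=40)

```text
clock: 28.95
ee_pos: [474.5, -123.4, 100.2]
orientation: [[0.082, -0.996, -0.028], [-0.951, -0.086, 0.298], [-0.3, 0.002, -0.954]]
contact_force: [1.2, 0.4, -0.7]
grip_width: 0.466
grasp_force: 0.0
```

```bash
python3 - <<'E'
from h import *
status()
img,X=wrist(30); cv2.imwrite("pics/w7.png",img)
k=cv2.inRange(cv2.cvtColor(img,cv2.COLOR_BGR2HSV),(5,150,80),(20,255,255))
n,l,s,ce=cv2.connectedComponentsWithStats(k)
for i in range(1,n):
    if s[i,4]>300: print(s[i],ce[i].round(),[np.round(a,1) for a in cv2.minAreaRect(X[l==i][:,:2].astype(np.float32))])
img,d,P=cloud("top"); hs=cv2.cvtColor(img,cv2.COLOR_BGR2HSV); k=(cv2.inRange(hs,(5,150,80),(20,255,255))>0)&(abs(P[...,0]-473)<40)&(abs(P[...,1]+100)<70)&(P[...,2]<60)
q=P[k]; print(k.sum()); 
if k.sum()>20: print(cv2.minAreaRect(q[:,:2].astype(np.float32)),np.median(q,0))
R,p=leverb(.302,119,95); s=rows(*now(),R,p,8)
E
```

```text
t 28.95 p [ 474.5 -123.4  100.2] yaw -85.1 pitch -17.43 z [-0.028  0.298 -0.954] F [ 1.2  0.4 -0.7] w 39.8 g 0.0 q [-0.43  0.33 -0.38  1.02  0.26 -2.11]
[ 261  169   26   95 2112] [274. 215.] [array([ 473.7, -101.1]), array([16.5, 82.8]), np.float64(6.3)]
191
((474.70819091796875, -100.32384490966797), (16.28277015686035, 63.40928649902344), 6.768820285797119) [ 474.86087159 -100.19523362   29.71193161]
-0.2 -0.4 9.8 0.03 0.01 -0.04; -0.2 -0.4 9.8 0.03 0.01 -0.04; -0.2 -0.4 9.8 0.03 0.01 -0.04; -0.2 -0.4 9.8 0.03 0.01 -0.04; -0.2 -0.4 9.8 0.03 0.01 -0.04; -0.2 -0.4 9.8 0.03 0.01 -0.04; -0.2 -0.4 9.8 0.03 0.01 -0.04; -0.2 -0.4 9.8 0.03 0.01 -0.04
```

Call:
jog_arm(steps="-0.1 -0.3 12 0 0 -0.1; -0.1 -0.3 12 0 0 -0.1; -0.1 -0.3 12 0 0 -0.1; -0.1 -0.3 12 0 0 -0.1; -0.1 -0.3 12 0 0 -0.1; -0.1 -0.3 9 0 0 -0.1; -0.1 -0.3 6 0 0 -0.1; -0.1 -0.3 3 0 0 -0.1")

```text
clock: 29.85
ee_pos: [475.6, -98.7, 26.4]
orientation: [[0.096, -0.995, -0.028], [-0.95, -0.1, 0.297], [-0.298, -0.002, -0.955]]
contact_force: [-0.7, -0.5, -0.6]
grip_width: 0.469
grasp_force: 0.0
```

Call:
jog_arm(steps="0 0 0 0 0 0; 0 0 0 0 0 0; 0 0 0 0 0 0; 0 0 0 0 0 0; 0 0 0 0 0 0; 0 0 0 0 0 0; 0 0 0 0 0 0; 0 0 0 0 0 0", grip=5, force=90)

```text
clock: 30.65
ee_pos: [475.0, -99.4, 27.2]
orientation: [[0.096, -0.995, -0.028], [-0.95, -0.1, 0.296], [-0.297, -0.002, -0.955]]
contact_force: [-5.2, -1.3, 4.1]
grip_width: 0.124
grasp_force: 88.2
```

```bash
python3 - <<'E'
from h import *
status()
E
```

```text
t 30.65 p [475.  -99.4  27.2] yaw -84.26 pitch -17.28 z [-0.028  0.296 -0.955] F [-5.2 -1.3  4.1] w 10.6 g 88.2 q [-0.39  0.4  -0.48  0.84  0.27 -2.08]
```

Call:
jog_arm(steps="0 0 1.8 0 -0.7 0; 0 0 1.8 0 -0.7 0; 0 0 1.8 0 -0.7 0; 0 0 1.8 0 -0.7 0; 0 0 1.2 0 -0.3 0; 0 0 0 0 0 0; 0 0 0 0 0 0; 0 0 0 0 0 0")

```text
clock: 31.45
ee_pos: [476.1, -97.4, 20.4]
orientation: [[0.095, -0.995, -0.031], [-0.933, -0.099, 0.346], [-0.347, -0.004, -0.938]]
contact_force: [-4.8, -4.6, 12.0]
grip_width: 0.126
grasp_force: 90.7
```

```bash
python3 - <<'E'
from h import *
status(); barline(96.5,"top",-60,40); barline(96.5,"scene",-60,40)
R,p=now()
def sw(a):
    q=Ro.from_euler('z',a,degrees=True); d=q.apply([*(p[:2]-RIDGE),p[2]]); return q*R,np.array([*(d[:2]+RIDGE),d[2]])
chain([sw(12.0*i/8) for i in range(9)])
E
```

```text
t 31.45 p [476.1 -97.4  20.4] yaw -84.21 pitch -20.32 z [-0.031  0.346 -0.938] F [-4.8 -4.6 12. ] w 10.8 g 90.7 q [-0.41  0.43 -0.46  0.85  0.31 -2.11]
top 252 lat [0.016 2.801] slope [ 0.384 67.236] top z at -72,-80: [39.6 36.5]
scene 131 lat [0.012 4.076] slope [ 0.382 66.266] top z at -72,-80: [38.8 35.7]
-0.1 -3 0 -0.52 -0.01 -1.41; -0.1 -3 0 -0.52 -0.01 -1.41; -0.1 -3 0 -0.52 -0.01 -1.41; -0.1 -3 0 -0.52 -0.01 -1.41; -0.1 -3 0 -0.52 -0.01 -1.41; -0.1 -3 0 -0.52 -0.01 -1.41; -0.1 -3 0 -0.52 -0.01 -1.41; -0.1 -3 0 -0.52 -0.01 -1.41
```

Call:
jog_arm(steps="0 -3.1 0 -0.52 0 -1.41; 0 -3.1 0 -0.52 0 -1.41; 0 -3.1 0 -0.52 0 -1.41; 0 -3.1 0 -0.52 0 -1.41; 0 -3.1 0 -0.52 0 -1.41; 0 -3.1 0 -0.52 0 -1.41; 0 -3.1 0 -0.52 0 -1.41; 0 -3.1 0 -0.52 0 -1.41")

```text
clock: 32.35
ee_pos: [500.7, -92.7, 20.4]
orientation: [[0.288, -0.952, -0.102], [-0.893, -0.305, 0.331], [-0.346, -0.005, -0.938]]
contact_force: [-3.6, -5.0, 9.9]
grip_width: 0.127
grasp_force: 89.8
```

```bash
python3 - <<'E'
from h import *
status(); barline(108,"top",-90,40); barline(108,"scene",-100,40)
ph=np.radians(20.3)
y=np.radians(108);e=np.array([np.cos(y),np.sin(y)]);R,p=now();print("along",(p[:2]-RIDGE)@e,"lat",(p[:2]-RIDGE)@[-e[1],e[0]])
poses=[leverb(.36*(1-i/16),119.,-180+(np.degrees(np.arctan2(R.as_matrix()[1,0],R.as_matrix()[0,0]))+360)) for i in range(0,17)]
chain(poses)
E
```

```text
t 32.35 p [500.7 -92.7  20.4] yaw -72.13 pitch -20.25 z [-0.102  0.331 -0.938] F [-3.6 -5.   9.9] w 10.8 g 89.8 q [-0.36  0.5  -0.34  0.95  0.28 -2.27]
top 361 lat [0.031 1.795] slope [ 0.386 67.268] top z at -72,-80: [39.5 36.4]
scene 235 lat [0.026 3.741] slope [ 0.383 66.132] top z at -72,-80: [38.6 35.5]
along -116.38488352695822 lat -1.9502321659140633
-0.3 0 -2.7 0 1.29 0; -0.3 0 -2.7 0 1.29 0; -0.3 0 -2.7 0 1.29 0; -0.3 0 -2.7 0 1.29 0; -0.3 0 -2.7 0 1.29 0; -0.3 0 -2.7 0 1.29 0; -0.3 0 -2.7 0 1.29 0; -0.3 0 -2.7 0 1.29 0
-0.3 0 -2.7 0 1.29 0; -0.3 0 -2.7 0 1.29 0; -0.3 0 -2.7 0 1.29 0; -0.3 0 -2.7 0 1.29 0; -0.3 0 -2.7 0 1.29 0; -0.3 0 -2.7 0 1.29 0; -0.3 0 -2.7 0 1.29 0; -0.3 0 -2.7 0 1.29 0
```

Call:
jog_arm(steps="0.2 0 -2.7 0 1.29 0; 0.2 0 -2.7 0 1.29 0; 0.2 0 -2.7 0 1.29 0; 0.2 0 -2.7 0 1.29 0; 0.2 0 -2.7 0 1.29 0; 0.2 0 -2.7 0 1.29 0; 0.2 0 -2.7 0 1.29 0; 0.2 0 -2.7 0 1.29 0")

```text
clock: 33.25
ee_pos: [500.8, -98.5, 38.9]
orientation: [[0.3, -0.952, -0.052], [-0.938, -0.305, 0.166], [-0.174, -0.001, -0.985]]
contact_force: [-0.7, -0.5, -0.3]
grip_width: 0.13
grasp_force: 88.0
```

Call:
jog_arm(steps="0.2 0 -2.8 0 1.29 0; 0.2 0 -2.8 0 1.29 0; 0.2 0 -2.8 0 1.29 0; 0.2 0 -2.8 0 1.29 0; 0.2 0 -2.8 0 1.29 0; 0.2 0 -2.8 0 1.29 0; 0.2 0 -2.8 0 1.29 0; 0.2 0 -2.8 0 1.29 0")

```text
clock: 34.05
ee_pos: [503.2, -102.3, 61.8]
orientation: [[0.305, -0.952, 0.006], [-0.952, -0.305, -0.005], [0.006, -0.004, -1.0]]
contact_force: [-0.9, 0.2, -0.5]
grip_width: 0.123
grasp_force: 88.0
```

```bash
python3 - <<'E'
from h import *
status(); riser()
img,d,P=cloud("top"); R,p=now(); y=np.radians(108); e=np.array([np.cos(y),np.sin(y)]); f=np.array([-e[1],e[0]])
Q=P[...,:2]-RIDGE;a=Q@e;b=Q@f;Z=P[...,2];k=(a>-90)&(a<30)&(abs(b)<9)&(Z>53)&(Z<85);print(k.sum(),np.polyfit(a[k],Z[k],1),np.polyfit(a[k],b[k],1))
k=np.zeros((420,560),np.uint8); k[170:280,205:290]=1
k&=((P[...,2]>80)&(P[...,2]<115)).astype(np.uint8); k=cv2.morphologyEx(k,cv2.MORPH_OPEN,np.ones((3,3)))
n,l,s,ce=cv2.connectedComponentsWithStats(k);i=1+np.argmax(s[1:,4]);print(cv2.minAreaRect(P[l==i][:,:2].astype(np.float32)))
E
```

```text
t 34.05 p [ 503.2 -102.3   61.8] yaw -72.25 pitch 0.37 z [ 0.006 -0.005 -1.   ] F [-0.9  0.2 -0.5] w 10.5 g 88.0 q [-0.2   0.28 -0.5   0.78 -0.   -2.08]
riser c [506.9 109.2  94.6] tilt fwd(+ = front low) 0.0012 side 0.0013
383 [1.48444266e-02 6.62321215e+01] [0.02156878 0.99267203]
((496.1051330566406, 104.27495574951172), (180.22996520996094, 124.29863739013672), 6.902411937713623)
```

Block now stands level (0.001 rad), with no load on the bar. I withdraw the bar and lay it back where it was.

Call:
jog_arm(steps="0 0 -3 0 0 0; 12 0 0 0 0 0; 12 0 0 0 0 0; 12 0 0 0 0 0; 12 0 0 0 0 0; 12 0 0 0 0 0; 12 0 0 0 0 0; 8 0 -5 0 0 0")

```text
clock: 34.95
ee_pos: [527.3, -179.9, 69.3]
orientation: [[0.304, -0.953, 0.004], [-0.953, -0.304, -0.004], [0.005, -0.002, -1.0]]
contact_force: [-0.8, -0.2, -2.8]
grip_width: 0.118
grasp_force: 88.1
```

```bash
python3 - <<'E'
from h import *
status()
R,p=now(); q=p+[0,0,30]
s=rows(R,q,tool(254.6,0.5),[637.8,-269.5,60],16)
img,d,P=cloud("top"); hs=cv2.cvtColor(img,cv2.COLOR_BGR2HSV)
k=np.zeros((420,560),np.uint8); k[170:280,205:290]=1
k&=((P[...,2]>80)&(P[...,2]<115)).astype(np.uint8); k=cv2.morphologyEx(k,cv2.MORPH_OPEN,np.ones((3,3)))
n,l,s,ce=cv2.connectedComponentsWithStats(k);i=1+np.argmax(s[1:,4]);print("riser",cv2.minAreaRect(P[l==i][:,:2].astype(np.float32)))
k=cv2.inRange(hs,(18,110,60),(32,255,255)); k[:170]=0;k[250:]=0;k[:,270:]=k[:,270:];k[:,:272]=0;k[:,345:]=0
k[(P[...,2]<4)|(P[...,2]>14)]=0
q=P[k>0]; q=q[(q[:,0]>505)&(q[:,0]<610)&(q[:,1]>-110)]; print(len(q),cv2.minAreaRect(q[:,:2].astype(np.float32)),q[:,1].min())
E
```

```text
t 34.95 p [ 527.3 -179.9   69.3] yaw -72.3 pitch 0.26 z [ 0.004 -0.004 -1.   ] F [-0.8 -0.2 -2.8] w 10.1 g 88.1 q [-0.33  0.35 -0.39  0.83 -0.   -2.21]
7.4 -4.9 2.5 -0.02 0.02 2.07; 7.2 -5.1 2.5 -0.02 0.02 2.07; 7.1 -5.4 2.5 -0.02 0.02 2.07; 6.9 -5.6 2.5 -0.02 0.02 2.07; 6.6 -5.9 2.5 -0.02 0.02 2.07; 6.4 -6.1 2.5 -0.02 0.02 2.07; 6.2 -6.4 2.5 -0.02 0.02 2.07; 6 -6.6 2.5 -0.02 0.02 2.07
5.7 -6.8 2.5 -0.02 0.02 2.07; 5.5 -7 2.5 -0.02 0.02 2.07; 5.2 -7.2 2.5 -0.02 0.02 2.07; 5 -7.4 2.5 -0.02 0.02 2.07; 4.7 -7.5 2.5 -0.02 0.02 2.07; 4.4 -7.7 2.5 -0.02 0.02 2.07; 4.1 -7.9 2.5 -0.02 0.02 2.07; 3.8 -8 2.5 -0.02 0.02 2.07
riser ((496.1734313964844, 104.25932312011719), (180.44728088378906, 124.12933349609375), 6.936766624450684)
621 ((557.662841796875, 8.651187896728516), (52.476192474365234, 78.07807159423828), 9.1027250289917) -33.131295329147264
```

Shim unmoved: its nose is at about (46, -21) in the riser frame, inside the limits. Next the bar goes down.

Call:
jog_arm(steps="0 0 -6 0 0 0; 0 0 -8 0 0 0; 0 0 -8 0 0 0; 0 0 -8 0 0 0; 0 0 0 0 0 0; 0 0 0 0 0 0; 7.4 -4.9 2.5 0 0 2.07; 7.2 -5.1 2.5 0 0 2.07")

```text
clock: 35.8
ee_pos: [541.0, -189.3, 94.7]
orientation: [[0.234, -0.972, 0.004], [-0.972, -0.234, -0.003], [0.004, -0.003, -1.0]]
contact_force: [-0.5, 0.5, -2.2]
grip_width: 0.12
grasp_force: 88.3
```

Call:
jog_arm(steps="7.1 -5.4 2.5 0 0 2.07; 6.9 -5.6 2.5 0 0 2.07; 6.6 -5.9 2.5 0 0 2.07; 6.4 -6.1 2.5 0 0 2.07; 6.2 -6.4 2.5 0 0 2.07; 6 -6.6 2.5 0 0 2.07; 5.7 -6.8 2.5 0 0 2.07; 5.5 -7 2.5 0 0 2.07")

```text
clock: 36.6
ee_pos: [596.3, -234.3, 74.6]
orientation: [[-0.053, -0.999, 0.004], [-0.999, 0.053, -0.003], [0.003, -0.004, -1.0]]
contact_force: [-0.1, -0.1, -3.0]
grip_width: 0.122
grasp_force: 88.3
```

Call:
jog_arm(steps="5.2 -7.2 2.5 0 0 2.07; 5 -7.4 2.5 0 0 2.07; 4.7 -7.5 2.5 0 0 2.07; 4.4 -7.7 2.5 0 0 2.07; 4.1 -7.9 2.5 0 0 2.07; 3.8 -8 2.5 0 0 2.07; 0 0 0 0 0 0; 0 0 0 0 0 0")

```text
clock: 37.4
ee_pos: [637.4, -267.4, 60.0]
orientation: [[-0.264, -0.964, 0.003], [-0.964, 0.264, -0.003], [0.002, -0.004, -1.0]]
contact_force: [-0.6, 0.1, -2.8]
grip_width: 0.118
grasp_force: 88.2
```

```bash
python3 - <<'E'
from h import *
status(); barfit(74.6,"top",35,85)
E
```

```text
t 37.4 p [ 637.4 -267.4   60. ] yaw -105.32 pitch 0.1 z [ 0.003 -0.003 -1.   ] F [-0.6  0.1 -2.8] w 10.1 g 88.2 q [-0.4   0.58 -0.04  0.94 -0.   -1.7 ]
top 543 tip [180.9 183. ] lat fit [0.0159 0.1256] top z fit rel tcp [-0.0651  0.967 ]
```

Call:
jog_arm(steps="0 0 6 0 -0.9 0; 0 0 8 0 -0.9 0; 0 0 8 0 -0.9 0; 0 0 8 0 -0.9 0; 0 0 8 0 0 0; 0 0 6 0 0 0; 0 0 4 0 0 0; 0 0 2 0 0 0")

```text
clock: 38.25
ee_pos: [638.7, -265.8, 10.2]
orientation: [[-0.264, -0.964, 0.021], [-0.963, 0.265, 0.057], [-0.061, -0.005, -0.998]]
contact_force: [0.8, -0.5, -3.1]
grip_width: 0.125
grasp_force: 88.2
```

```bash
python3 - <<'E'
from h import *
status(); barfit(74.6,"top",3,30)
E
```

```text
t 38.25 p [ 638.7 -265.8   10.2] yaw -105.34 pitch -3.49 z [ 0.021  0.057 -0.998] F [ 0.8 -0.5 -3.1] w 10.7 g 88.2 q [-0.42  0.64 -0.07  0.87  0.06 -1.73]
top 547 tip [184.  191.1] lat fit [0.0127 0.485 ] top z fit rel tcp [-0.0129  1.6172]
```

Level, about 1–2 mm above the bench. Lower the rest, open and rise.

Call:
jog_arm(steps="0 0 1 0 0 0; 0 0 1 0 0 0; 0 0 0 0 0 0; 0 0 0 0 0 0; 0 0 0 0 0 0; 0 0 0 0 0 0; 0 0 0 0 0 0; 0 0 0 0 0 0")

```text
clock: 39.1
ee_pos: [639.0, -266.0, 8.8]
orientation: [[-0.264, -0.964, 0.022], [-0.963, 0.265, 0.057], [-0.061, -0.006, -0.998]]
contact_force: [0.5, 0.2, -1.9]
grip_width: 0.123
grasp_force: 88.9
```

Call:
jog_arm(steps="0 0 0 0 0 0; 0 0 0 0 0 0; 0 0 0 0 0 0; 0 0 0 0 0 0; 0 0 0 0 0 0; 0 0 0 0 0 0; 0 0 0 0 0 0; 0 0 0 0 0 0", grip=40)

```text
clock: 39.9
ee_pos: [638.9, -266.0, 8.8]
orientation: [[-0.264, -0.964, 0.021], [-0.963, 0.265, 0.057], [-0.061, -0.006, -0.998]]
contact_force: [-0.7, -0.8, 0.2]
grip_width: 0.47
grasp_force: 0.0
```

Call:
jog_arm(steps="0 0 -8 0 0 0; 0 0 -18 0 0 0; 0 0 -22 0 0 0; 0 0 -22 0 0 0; 0 0 -22 0 0 0; 0 0 -22 0 0 0; 0 0 -22 0 0 0; 0 0 -22 0 0 0")

```text
clock: 40.7
ee_pos: [635.5, -275.1, 168.2]
orientation: [[-0.264, -0.964, 0.022], [-0.963, 0.265, 0.057], [-0.061, -0.006, -0.998]]
contact_force: [-0.1, 0.1, -0.5]
grip_width: 0.467
grasp_force: 0.0
```

```bash
python3 - <<'E'
from h import *
status(); riser()
img,d,P=cloud("top"); cv2.imwrite("pics/t9.png",img)
k=np.zeros((420,560),np.uint8); k[170:280,205:290]=1
k&=((P[...,2]>80)&(P[...,2]<115)).astype(np.uint8); k=cv2.morphologyEx(k,cv2.MORPH_OPEN,np.ones((3,3)))
n,l,s,ce=cv2.connectedComponentsWithStats(k);i=1+np.argmax(s[1:,4]);r=cv2.minAreaRect(P[l==i][:,:2].astype(np.float32));print(r)
a=np.radians(r[2]);ex=np.array([np.cos(a),np.sin(a)]);ey=np.array([-ex[1],ex[0]])
t=np.array(r[0])+40*ex-42*ey; print("press at",t)
s=rows(*now(),tool(270),[*t,140],16)
E
```

```text
t 40.7 p [ 635.5 -275.1  168.2] yaw -105.35 pitch -3.48 z [ 0.022  0.057 -0.998] F [-0.1  0.1 -0.5] w 39.9 g 0.0 q [-0.44  0.52  0.11  1.17  0.06 -1.74]
riser c [508.5 107.3  94.6] tilt fwd(+ = front low) 0.0012 side -0.0004
((496.2310791015625, 104.25631713867188), (180.63760375976562, 124.07698059082031), 6.906941890716553)
press at [540.99158927  67.37140519]
-19 11.5 2.9 -0.07 0.21 -0.96; -19.2 11.2 2.9 -0.07 0.21 -0.96; -19.4 10.9 2.8 -0.07 0.21 -0.96; -19.5 10.6 2.8 -0.07 0.21 -0.96; -19.7 10.2 2.7 -0.07 0.21 -0.96; -19.9 9.9 2.7 -0.07 0.21 -0.96; -20.1 9.5 2.6 -0.07 0.21 -0.96; -20.2 9.2 2.5 -0.07 0.21 -0.96
-20.4 8.9 2.5 -0.07 0.21 -0.96; -20.6 8.5 2.4 -0.07 0.21 -0.96; -20.7 8.2 2.3 -0.07 0.21 -0.96; -20.8 7.8 2.3 -0.07 0.21 -0.96; -21 7.5 2.2 -0.07 0.21 -0.96; -21.1 7.1 2.1 -0.07 0.21 -0.96; -21.2 6.8 2.1 -0.07 0.21 -0.96; -21.4 6.4 2 -0.07 0.21 -0.96
```

View pics/t9.png

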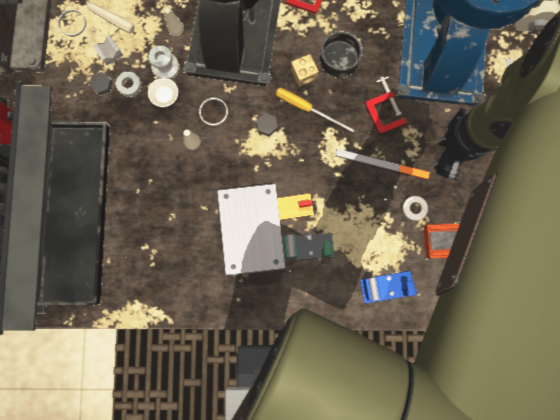

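The top view shows the bar flat at (382,165), the shim under the front edge at (295,206) with its fin at (305,204), and the bystanders in place. Last comes the press with shut fingers.

Call:
jog_arm(steps="-19 11.5 2.9 0 0.21 -0.96; -19.2 11.2 2.9 -0.1 0.21 -0.96; -19.4 10.9 2.8 -0.1 0.21 -0.96; -19.5 10.6 2.8 -0.1 0.21 -0.96; -19.7 10.2 2.7 -0.1 0.21 -0.96; -19.9 9.9 2.7 0 0.21 -0.96; -20.1 9.5 2.6 -0.1 0.21 -0.96; -20.2 9.2 2.5 -0.1 0.21 -0.96", grip=0)

```text
clock: 41.6
ee_pos: [586.4, -102.2, 151.1]
orientation: [[-0.133, -0.991, 0.005], [-0.991, 0.133, 0.031], [-0.031, -0.0, -1.0]]
contact_force: [0.5, 0.3, 0.3]
grip_width: 0.0
grasp_force: 0.0
```

Call:
jog_arm(steps="-20.4 8.9 2.5 0 0.21 -0.96; -20.6 8.5 2.4 -0.1 0.21 -0.96; -20.7 8.2 2.3 -0.1 0.21 -0.96; -20.8 7.8 2.3 -0.1 0.21 -0.96; -21 7.5 2.2 -0.1 0.21 -0.96; -21.1 7.1 2.1 0 0.21 -0.96; -21.2 6.8 2.1 -0.1 0.21 -0.96; -21.4 6.4 2 -0.1 0.21 -0.96")

```text
clock: 42.4
ee_pos: [538.0, 69.4, 136.4]
orientation: [[0.001, -1.0, -0.008], [-1.0, -0.001, 0.002], [-0.002, 0.008, -1.0]]
contact_force: [0.4, -0.6, 0.3]
grip_width: 0.0
grasp_force: 0.0
```

Call:
jog_arm(steps="0 0 6 0 0 0; 0 0 8 0 0 0; 0 0 8 0 0 0; 0 0 7 0 0 0; 0 0 5 0 0 0; 0 0 3 0 0 0; 0 0 2 0 0 0; 0 0 1 0 0 0")

```text
clock: 43.2
ee_pos: [538.5, 68.5, 96.8]
orientation: [[0.0, -1.0, -0.007], [-1.0, -0.0, 0.002], [-0.002, 0.007, -1.0]]
contact_force: [-0.6, -0.6, -0.2]
grip_width: 0.004
grasp_force: 0.0
```

Call:
jog_arm(steps="0 0 2 0 0 0; 0 0 2 0 0 0; 0 0 1.5 0 0 0; 0 0 1.5 0 0 0; 0 0 1.5 0 0 0; 0 0 1 0 0 0; 0 0 0 0 0 0; 0 0 0 0 0 0")

```text
clock: 44.0
ee_pos: [539.0, 68.7, 93.8]
orientation: [[0.0, -1.0, -0.003], [-1.0, -0.0, 0.002], [-0.002, 0.003, -1.0]]
contact_force: [-18.6, -2.9, 52.1]
grip_width: 0.001
grasp_force: 26.4
```

Call:
jog_arm(steps="0 0 -2 0 0 0; 0 0 -1.5 0 0 0; 0 0 0 0 0 0; 0 0 0 0 0 0; 0 0 0 0 0 0; 0 0 0 0 0 0; 0 0 0 0 0 0; 0 0 0 0 0 0")

```text
clock: 44.8
ee_pos: [538.8, 68.7, 94.0]
orientation: [[0.0, -1.0, -0.005], [-1.0, -0.0, 0.002], [-0.002, 0.005, -1.0]]
contact_force: [-8.3, -1.8, 24.9]
grip_width: 0.002
grasp_force: 12.1
```

Call:
jog_arm(steps="0 0 -2 0 0 0; 0 0 -4 0 0 0; 0 0 -8 0 0 0; 0 0 -10 0 0 0; 0 0 -10 0 0 0; 0 0 -10 0 0 0; 0 0 -10 0 0 0; 0 0 0 0 0 0")

```text
clock: 45.6
ee_pos: [540.0, 68.7, 146.8]
orientation: [[0.0, -1.0, -0.004], [-1.0, -0.0, 0.002], [-0.002, 0.004, -1.0]]
contact_force: [-0.3, -0.9, 0.0]
grip_width: -0.001
grasp_force: 0.0
```

```bash
python3 - <<'E'
from h import *
status(); riser()
img,d,P=cloud("top"); hs=cv2.cvtColor(img,cv2.COLOR_BGR2HSV)
k=np.zeros((420,560),np.uint8); k[170:280,205:290]=1
k&=((P[...,2]>80)&(P[...,2]<115)).astype(np.uint8); k=cv2.morphologyEx(k,cv2.MORPH_OPEN,np.ones((3,3)))
n,l,s,ce=cv2.connectedComponentsWithStats(k);i=1+np.argmax(s[1:,4]);print(cv2.minAreaRect(P[l==i][:,:2].astype(np.float32)))
img,d,P=cloud("scene"); hs=cv2.cvtColor(img,cv2.COLOR_BGR2HSV)
k=(cv2.inRange(hs,(18,120,60),(30,255,255))>0)&(P[...,0]>500)&(P[...,0]<620)&(P[...,1]>-60)&(P[...,1]<70)&(P[...,2]>3)&(P[...,2]<14);print(k.sum(),cv2.minAreaRect(P[k][:,:2].astype(np.float32)))
E
```

```text
t 45.6 p [540.   68.7 146.8] yaw -89.99 pitch -0.13 z [-0.004  0.002 -1.   ] F [-0.3 -0.9  0. ] w -0.1 g 0.0 q [ 0.12  0.26 -0.31  1.    0.   -1.45]h.py:55: RuntimeWarning: Mean of empty slice.
  k=cv2.erode(k.astype(np.uint8),np.ones((5,5)))>0; p=P[k]; c=p.mean(0); v=np.linalg.svd(p-c,full_matrices=False)[2][2]; v/=v[2]
  ret = um.true_divide(
Traceback (most recent call last):
  File "h.py", line 55, in riser
    k=cv2.erode(k.astype(np.uint8),np.ones((5,5)))>0; p=P[k]; c=p.mean(0); v=np.linalg.svd(p-c,full_matrices=False)[2][2]; v/=v[2]
                                                                             ~~~~~~~~~~~~~~~~~~~~~~~~~~~~~~~~~~~~~~~~~^^^
IndexError: index 2 is out of bounds for axis 0 with size 0
```

```bash
python3 - <<'E'
from h import *
img,d,P=cloud("scene"); hs=cv2.cvtColor(img,cv2.COLOR_BGR2HSV)
k=(abs(P[...,0]-496)<85)&(abs(P[...,1]-104)<55)&(P[...,2]>86)&(P[...,2]<102)
q=P[cv2.erode(k.astype(np.uint8),np.ones((3,3)))>0]; print(len(q),np.linalg.lstsq(np.c_[q[:,:2]-q[:,:2].mean(0),np.ones(len(q))],q[:,2],rcond=None)[0])
k=(cv2.inRange(hs,(18,120,60),(30,255,255))>0)&(P[...,0]>500)&(P[...,0]<620)&(P[...,1]>-60)&(P[...,1]<70)&(P[...,2]>3)&(P[...,2]<14);print(k.sum(),cv2.minAreaRect(P[k][:,:2].astype(np.float32)))
print(job_done())
E
```

```text
976 [-1.98343361e-03 -2.11624874e-03  9.37575959e+01]
272 ((555.9340209960938, 8.43094253540039), (59.88551330566406, 83.06416320800781), 9.199423789978027)
the job is handed in; nothing more can be done
None
```

The job is handed in (no verdict came back): the block stands level on the shim at the yellow mark and was pressed to seat it. It slid about 20 mm during levering (30 allowed). The bar lies flat on the bench, clear of the block, and the bystanders look unmoved.

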